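Refit the coffee shelf's water filter

ROBOT

A 7-joint arm with a two-finger parallel gripper is mounted at the origin on the work surface. World frame = base frame: x ahead of the robot, y to its left, z up, the work surface at z = 0. Lengths are in m, angles in rad, forces in N, time in s.
With the tool pointing down it reaches from about 0.425 to 0.925 m from the base axis. Payload 6.8 kg.
Tool frame: the origin (TCP) lies midway between the tips of the shut fingers; the grasp point (between the pads) lies 19 mm behind it (bot.pinch_z is the distance from the TCP to the grasp point, in m); x points along the fingers, y is the direction in which the jaws open and shut, and the axes are right-handed (so a half turn about x gives the same grasp; the last joint's range is limited). The gripper opens to 85 mm and grips with 20 to 120 N. Pads are 22 mm wide; open, the fingers measure 114 mm over their backs; the gripper's body (76 mm by 85 mm) begins 54 mm behind the grasp point. The pads swing forward as they close: fully open they stand 13 mm farther back than shut.
Start: joints at [1.027, 0.477, 0.022, 1.555, -0.011, 1.109, -0.083], TCP at [0.285, -0.612, 0.231] pointing down, gripper open.
Joint ranges: [-2.96, 2.96], [-0.34, 2.1], [-1.41, 1.46], [0.24, 2.44], [-1.37, 4.51], [0.17, 1.92], [-2.96, 2.96]. Speed limits (rad/s): [2.39, 2.39, 3.14, 3.14, 3.14, 3.14, 3.14].

INTERFACE

Orientations are given as a unit quaternion [w, x, y, z].
In Python, from station import bot gives the robot as it stands. The module is installed in compiled form; this text tells all that it offers.
- The arm moves only by the tool step_arm, never from a script. Its argument "plan" is a list of rows, each a list of 6 numbers: the shift along the tool's x, y, z in units of 40 mm (1.0 is 40 mm), then the turn, a rotation vector about the tool's x, y, z in units of 360 degrees (1.0 is 360 degrees). In form: [[dx, dy, dz, ax, ay, az], ...]. A call has 1 to 8 rows; each row shifts and turns the commanded pose from where the row before left it, along the tool's axes as they then stand; what a row does not reach is not made up. A row lasts 1/8 s, in which the tool goes at most 62.5 mm and 10.7 degrees, less where a joint would pass 70% of its speed; a pose out of reach is approached as far as the arm can. A call with a number of a shift or a turn outside -1 to 1 is refused whole. A call with a gripper value outside its range is refused whole. "fingers" is the closure, from -1 (fully open) to 1 (shut), set as the call begins (left out, the last holds). The fingers move at their own pace and stop on an object; "force" is the grip in N (left out, the last holds). Time passes only in rows, so rows that do not move let the fingers close. It gives the time, the measured TCP pose, the force and the opening at its end, in the units of the state.
- bot.get_obs(): the state, without advancing time (a new reading comes with each control period).
- bot.read_camera(name): name is "side" or "top"; returns (picture, depth): 400x640x3 uint8, red, green, blue; 400x640 float32, m along the optical axis (not along the pixel's ray), 0 where there is no reading.
- bot.camera_model(name): a dict with "mtx" (3x3 intrinsics, pixels), "origin" and "rotation" of the camera in the world. Camera axes: x right, y up, looking along -z (the intrinsics and any distortion apply to the point x, -y, -z); pixel columns grow to the right and rows downward; lengths in m; the calibration is good to about 2 mm. A picture is of the moment at which its call begins. camera_model takes no time and is no camera call.
- bot.hand_in(): hands the job in, once; it reports no verdict.
The state is a dict: "t": time; "q": joint angles; "joint_vel": joint speeds; "joint_torque": joint torques, N m; "eef_pos": TCP position; "tool_rot": TCP orientation; "contact_force": force on the tool from outside, world axes, zero at the start; "torque": the same for the moment, N m; "gripper_width": opening from 0.0 (shut) to 1.0 (fully open).
Only numpy, scipy, OpenCV 4.12 (cv2) and the standard library are available. Lean on these libraries where they do the work, as an engineer would, in place of code of your own. Each camera call takes 0.05 s, during which the arm holds its last target.

TASK

Refit the water filter on the coffee shelf. First drop every mineral cartridge on the shelf, knob up, into a bore of its own in the filter manifold; then take the three rigid tubes from the rack and push each into the collet ringed in its own colour, past the seal until it bottoms. Last, swing the red valve lever all the way over to open, and leave the cups, the jug and the scoop where they are.

Things in the scene. Friction and masses are not known exactly. Their poses are not given: they have to be found in the camera images.
- manifold: grey plastic water-filter manifold, fixed to the shelf. Origin: underside, z up. The half towards its -x is a block with 4 bores, 85 x 270 mm in x, y, centre (-45, 0) mm, top at 45 mm; the half towards +x is a lower deck with its top at 23 mm (x -2 to 87 mm, y -135 to 225 mm) that carries three collet towers and, at its +y end, the valve lever
- bore1 (a point): centre of the mouth of round cartridge bore 1 (39 mm wide, 24 mm deep, flat floor) in the top of the manifold, at (-45, -93, 45) mm in its frame; bores are interchangeable, 62 mm apart
- bore2 (a point): centre of the mouth of round cartridge bore 2 (39 mm wide, 24 mm deep, flat floor) in the top of the manifold, at (-45, -31, 45) mm in its frame; bores are interchangeable, 62 mm apart
- bore3 (a point): centre of the mouth of round cartridge bore 3 (39 mm wide, 24 mm deep, flat floor) in the top of the manifold, at (-45, 31, 45) mm in its frame; bores are interchangeable, 62 mm apart
- bore4 (a point): centre of the mouth of round cartridge bore 4 (39 mm wide, 24 mm deep, flat floor) in the top of the manifold, at (-45, 93, 45) mm in its frame; bores are interchangeable, 62 mm apart
- collet_blue (a point): centre of the mouth of the push-fit collet with the blue ring, a white tower 42 mm across with its mouth 55 mm above the shelf, at (45, -90, 55) mm in the manifold's frame. Vertical bore 18 mm wide, 32 mm deep to a rigid floor; a ring of sprung rubber seal lips about 12 mm below the mouth narrows it to 11 mm: the tube stops there of its own weight and must be pushed down with roughly 5 to 10 N to pass, then it slides with light drag to the floor and stays
- collet_orange (a point): centre of the mouth of the push-fit collet with the orange ring, a white tower 42 mm across with its mouth 55 mm above the shelf, at (45, 0, 55) mm in the manifold's frame. Vertical bore 18 mm wide, 32 mm deep to a rigid floor; a ring of sprung rubber seal lips about 12 mm below the mouth narrows it to 11 mm: the tube stops there of its own weight and must be pushed down with roughly 5 to 10 N to pass, then it slides with light drag to the floor and stays
- collet_black (a point): centre of the mouth of the push-fit collet with the black ring, a white tower 42 mm across with its mouth 55 mm above the shelf, at (45, 90, 55) mm in the manifold's frame. Vertical bore 18 mm wide, 32 mm deep to a rigid floor; a ring of sprung rubber seal lips about 12 mm below the mouth narrows it to 11 mm: the tube stops there of its own weight and must be pushed down with roughly 5 to 10 N to pass, then it slides with light drag to the floor and stays
- tube_blue_center (a point): rigid white tube, 16 mm across and 130 mm long, 60 g, with its grip sleeve (blue) 24 mm across on its top 45 mm (20 to 65 mm above this point); foot bevelled over 4 mm to 10 mm across. The point is half-way up on the axis, z along the axis towards the sleeve. At the start it stands upright in one of the three holes of the rack; pushed fully home its point is 33 mm above the collet's mouth
- tube_orange_center (a point): rigid white tube, 16 mm across and 130 mm long, 60 g, with its grip sleeve (orange) 24 mm across on its top 45 mm (20 to 65 mm above this point); foot bevelled over 4 mm to 10 mm across. The point is half-way up on the axis, z along the axis towards the sleeve. At the start it stands upright in one of the three holes of the rack; pushed fully home its point is 33 mm above the collet's mouth
- tube_black_center (a point): rigid white tube, 16 mm across and 130 mm long, 60 g, with its grip sleeve (black) 24 mm across on its top 45 mm (20 to 65 mm above this point); foot bevelled over 4 mm to 10 mm across. The point is half-way up on the axis, z along the axis towards the sleeve. At the start it stands upright in one of the three holes of the rack; pushed fully home its point is 33 mm above the collet's mouth
- rack: fixed wooden rack block 200 x 50 x 45 mm, origin under its centre; three vertical holes 19 mm wide and 35 mm deep at x = -65, 0 and +65 mm, one tube in each, any colour in any hole
- cart1_center (a point): mineral cartridge (two to four are there; absent ones read None): white round body 36 mm across, 26 mm tall with a green band, and a green grip knob 20 mm across, 18 mm tall on top; 44 mm tall in all, 60 g, standing on the shelf knob up. The point is half-way up on the axis (22 mm above its underside), z up. Seated on the floor of a bore, the point lies 2 mm below the bore's mouth and the white body stands 2 mm proud of the block
- cart2_center (a point): mineral cartridge (two to four are there; absent ones read None): white round body 36 mm across, 26 mm tall with a green band, and a green grip knob 20 mm across, 18 mm tall on top; 44 mm tall in all, 60 g, standing on the shelf knob up. The point is half-way up on the axis (22 mm above its underside), z up. Seated on the floor of a bore, the point lies 2 mm below the bore's mouth and the white body stands 2 mm proud of the block
- cart3_center (a point): mineral cartridge (two to four are there; absent ones read None): white round body 36 mm across, 26 mm tall with a green band, and a green grip knob 20 mm across, 18 mm tall on top; 44 mm tall in all, 60 g, standing on the shelf knob up. The point is half-way up on the axis (22 mm above its underside), z up. Seated on the floor of a bore, the point lies 2 mm below the bore's mouth and the white body stands 2 mm proud of the block
- cart4_center (a point): mineral cartridge (two to four are there; absent ones read None): white round body 36 mm across, 26 mm tall with a green band, and a green grip knob 20 mm across, 18 mm tall on top; 44 mm tall in all, 60 g, standing on the shelf knob up. The point is half-way up on the axis (22 mm above its underside), z up. Seated on the floor of a bore, the point lies 2 mm below the bore's mouth and the white body stands 2 mm proud of the block
- valve (a joint): valve lever, rad: 0 leaning fully to the manifold's -x side (shut), 1.0 leaning fully to its +x side (open); light friction (about 1 N at the ball), stays where it is left
- valve_tip (a point): centre of the red ball (26 mm across) on the end of the valve lever, 80 mm from its pivot; the pivot is at (42, 185, 45) mm in the manifold's frame, its axis along the manifold's y; at mid-swing (0.5 rad) the lever stands straight up
- cups_center (a point): bystander: two stacked white ceramic cups, 76 mm across, 77 mm tall; point half-way up
- jug_center (a point): bystander: stainless milk jug, 80 mm across, 95 mm tall, handle on its +y side; point half-way up
- scoop_center (a point): bystander: pale yellow plastic scoop, bowl 44 mm across, 28 mm tall, handle reaching 109 mm to its -x; point in the middle of the bowl
Things that resemble listed ones, but are neither listed nor needed, are in the scene too. Leave any black or blue look-alike of the part that bears cart2_center alone.

How it is judged:
By the outcome, as a careful person would: the job done as asked, in the order asked, and still so for the second after the job is handed in, with the robot touching nothing.
Of cart1, cart2, cart3, cart4 only 2 to 4 are there at a start; the rules pass over those that are not, and their reading is None.
At some moment in a run one of cart1, cart2, cart3, cart4 may be knocked a few centimetres aside while the robot is not near it.
It also fails if it takes over 210 s, if anything falls off the work surface, if the arm or the gripper's body presses on something with over 40 N, if the wrist force passes 120 N, or if a joint passes its speed limit or range.

## Working session

There is one attempt and no reset: what is moved stays moved. The work goes in short steps, Python scripts to look and compute and a tool call to move; the robot and the scene stay as the last step left them, time stands still between calls to the robot, and variables do not carry over. Pictures are saved under pics/ and viewed, and the job is handed in when it is done.

Besides the shell and the picture viewer there is one more tool, called after "Call:" as name(argument=value, ...), one argument or row to a line, values as JSON. step_arm: Moves the arm, as the interface text tells. Shifts and turns lie within -1 to 1; 1 stands for 40 mm of shift or 360 degrees of turn. Its arguments: {"type":"object","properties":{"plan":{"type":"array"},"fingers":{"type":"number"},"force":{"type":"number"}},"required":["plan"]}

```bash
mkdir -p pics; ls; python3 - <<'E'
from station import bot
import cv2,numpy as np
np.set_printoptions(precision=4,suppress=True)
for n in("side","top"):
    im,d=bot.read_camera(n); cv2.imwrite(f"pics/{n}0.png",im[:,:,::-1]); np.save(f"pics/{n}0.npy",d)
    m=bot.camera_model(n); print(n,m)
print(bot.get_obs(),bot.pinch_z)
E
```

```text
pics
side {'mtx': array([[381.4783,   0.    , 322.7032],
       [  0.    , 381.4783, 198.278 ],
       [  0.    ,   0.    ,   1.    ]]), 'origin': array([-0.0221,  0.5504,  0.6459]), 'rotation': array([-0.3331, -0.1954,  0.4471,  0.8069])}
top {'mtx': array([[411.4627,   0.    , 315.1396],
       [  0.    , 411.4627, 193.4231],
       [  0.    ,   0.    ,   1.    ]]), 'origin': array([ 0.4156, -0.0463,  1.2783]), 'rotation': array([-0.6998, -0.0655,  0.0558,  0.7091])}
{'t': 0.1, 'q': array([ 1.0269,  0.4777,  0.0223,  1.5563, -0.0115,  1.1093, -0.0831]), 'joint_vel': array([-0.0009, -0.0023,  0.0005, -0.0044,  0.0019,  0.001 ,  0.0001]), 'joint_torque': array([  0.0047, -59.7765,   1.614 , -28.1957,   0.0129,   0.005 ,
         0.    ]), 'eef_pos': array([ 0.2847, -0.6114,  0.2304]), 'tool_rot': array([-0.1523, -0.6902, -0.1534,  0.6906]), 'contact_force': array([-0.6203, -0.1887, -0.5494]), 'torque': array([0.0105, 0.0291, 0.0003]), 'gripper_width': 1.001795883057985} 0.0187
```

View pics/side0.png

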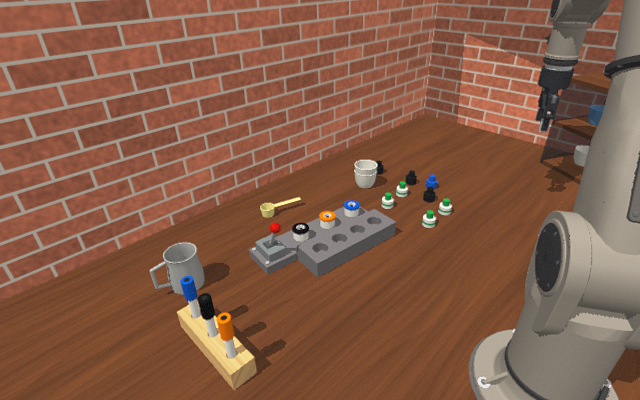

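View pics/top0.png

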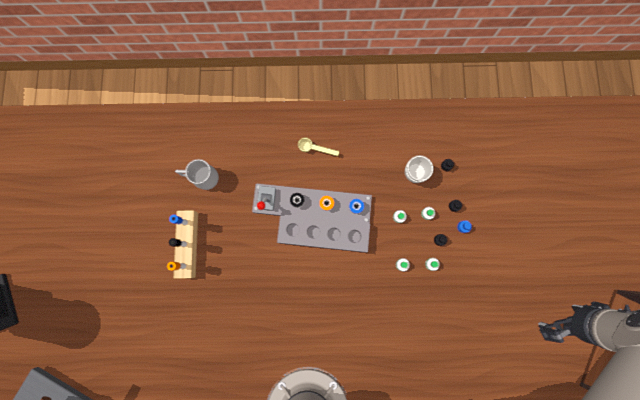

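```bash
cat > h.py <<'E'
import numpy as np,cv2
from station import bot
from scipy.spatial.transform import Rotation as R
np.set_printoptions(precision=4,suppress=True)
def cam(n):
    m=bot.camera_model(n); q=m['rotation']; return m['mtx'],np.array(m['origin']),R.from_quat([q[1],q[2],q[3],q[0]]).as_matrix()
def onz(n,u,v,z):
    K,o,r=cam(n); d=r@np.array([(u-K[0,2])/K[0,0],-(v-K[1,2])/K[1,1],-1]); return o+d*(z-o[2])/d[2]
def proj(n,p):
    K,o,r=cam(n); c=r.T@(np.asarray(p)-o); return np.array([K[0,2]+K[0,0]*c[0]/-c[2],K[1,2]-K[1,1]*c[1]/-c[2]])
def cloud(n,d):
    K,o,r=cam(n); v,u=np.mgrid[:400,:640]; P=np.stack([(u-K[0,2])/K[0,0]*d,-(v-K[1,2])/K[1,1]*d,-d],-1); return P@r.T+o
def crop(n,im,box,s,fn):
    x0,y0,x1,y1=box; c=cv2.resize(im[y0:y1,x0:x1,::-1],None,fx=s,fy=s,interpolation=cv2.INTER_CUBIC); cv2.imwrite('pics/'+fn,c)
def snap(tag):
    o={}
    for n in('side','top'):
        im,d=bot.read_camera(n); cv2.imwrite(f'pics/{n}{tag}.png',im[:,:,::-1]); np.save(f'pics/{n}{tag}.npy',d); o[n]=(im,d)
    return o
E
python3 - <<'E'
from h import *
im=cv2.imread('pics/top0.png')[:,:,::-1]
crop('top',im,(240,150,480,280),3.3,'c1.png')
crop('top',im,(150,150,250,290),4,'c2.png')
d=np.load('pics/top0.npy');P=cloud('top',d)
for u,v in [(400,216),(429,213),(403,265),(433,264),(357,206),(327,203),(297,200),(262,205),(175,219),(174,242),(172,266),(290,245),(365,245),(350,300),(310,220)]: print((u,v),P[v,u])
E
```

```text
(400, 216) [ 0.5574 -0.2851  0.0429]
(429, 213) [ 0.5651 -0.3721  0.0445]
(403, 265) [ 0.4121 -0.2876  0.0401]
(433, 264) [ 0.414  -0.375   0.0444]
(357, 206) [ 0.5921 -0.1583  0.0253]
(327, 203) [ 0.6023 -0.0664  0.028 ]
(297, 200) [0.6136 0.026  0.0236]
(262, 205) [0.5842 0.1192 0.1279]
(175, 219) [0.5462 0.3599 0.1413]
(174, 242) [0.4824 0.3592 0.1427]
(172, 266) [0.4172 0.3624 0.1406]
(290, 245) [0.4769 0.0496 0.0009]
(365, 245) [ 0.4719 -0.1767  0.0471]
(350, 300) [ 0.3101 -0.1311  0.0014]
(310, 220) [ 0.5483 -0.0142  0.0494]
```

View pics/c1.png

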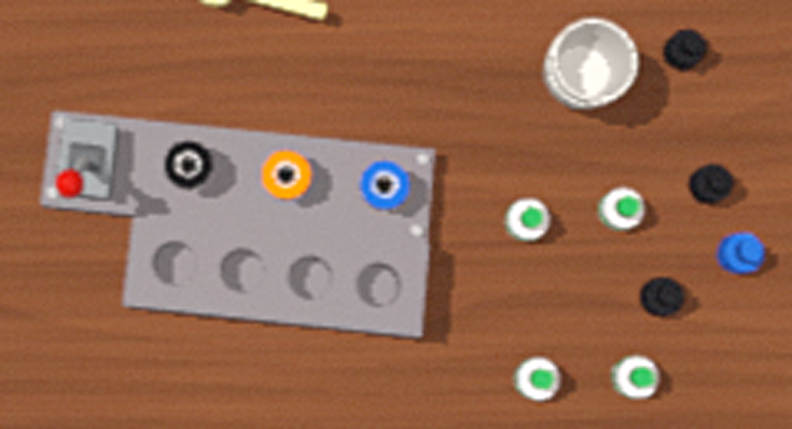

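View pics/c2.png

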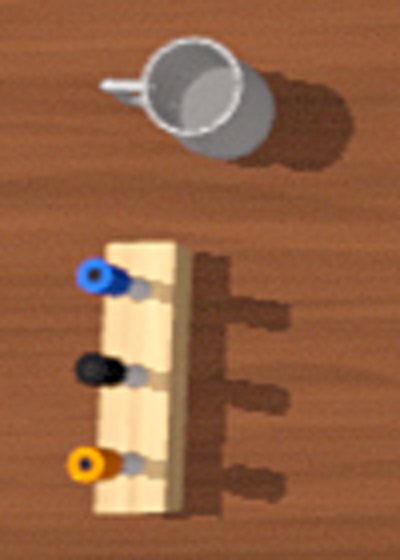

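```bash
python3 - <<'E'
from h import *
f=lambda c,x0=240,y0=150,s=3.3:((c[0]+.5)/s-.5+x0,(c[1]+.5)/s-.5+y0)
obs=[((384,185),.055,(45,-90)),((286,175),.055,(45,0)),((187,165),.055,(45,90)),
((379,285),.045,(-45,-93)),((311,278),.045,(-45,-31)),((243,270),.045,(-45,31)),((177,263),.045,(-45,93)),
((434,149),.023,(87,-135)),((53,111),.023,(87,225)),((422,337),.045,(-87.5,-135)),((40,205),.023,(-2,225))]
W=np.array([onz('top',*f(c),z)[:2] for c,z,_ in obs]);M=np.array([m for *_,m in obs])/1000
def fit(M,W):
    a,b=M.mean(0),W.mean(0);H=((M-a)+0).T@(W-b);th=np.arctan2(H[0,1]-H[1,0],H[0,0]+H[1,1]);r=np.array([[np.cos(th),-np.sin(th)],[np.sin(th),np.cos(th)]]);return th,b-r@a,r
th,t,r=fit(M,W);print(np.degrees(th),t);print((W-(M@r.T+t))*1000)
np.savez('man.npz',th=th,t=t)
for n,z,c in [('c1',.044,(531,217)),('c2',.044,(628,206)),('c3',.044,(542,379)),('c4',.044,(642,377)),('ball',.115,(69,183))]: print(n,onz('top',*f(c),z))
g=lambda c:f(c,150,150,4)
for n,c in [('tb',(95,275)),('tk',(95,370)),('to',(86,464))]: print(n,onz('top',*g(c),.14))
for c in [(105,242),(178,241),(181,514),(95,513)]: print(onz('top',*g(c),.045))
pv=r@np.array([.042,.185])+t;print('pivot',pv)
E
python3 - <<'E'
from h import *
im=cv2.imread('pics/side0.png')[:,:,::-1]
d=np.load('pics/side0.npy');P=cloud('side',d)
crop('s',im,(340,150,480,250),5.5,'c3.png');crop('s',im,(140,220,300,390),3.5,'c4.png')
E
```

```text
-6.603177238000409 [ 0.5549 -0.0591]
[[-0.4811  0.9527]
 [-0.3926  0.3853]
 [-0.2418  1.1502]
 [-0.5422 -0.1392]
 [-0.558  -0.3931]
 [ 0.3557 -0.4583]
 [ 0.3646 -2.125 ]
 [ 0.8572 -0.0091]
 [ 1.0201  0.2089]
 [-0.5424 -0.5578]
 [ 0.1605  0.9854]]
c1 [ 0.5591 -0.2866  0.044 ]
c2 [ 0.5679 -0.3753  0.044 ]
c3 [ 0.4135 -0.2896  0.044 ]
c4 [ 0.4142 -0.3786  0.044 ]
ball [0.5859 0.1251 0.115 ]
tb [0.5482 0.3651 0.14  ]
tk [0.4822 0.3619 0.14  ]
to [0.4182 0.3651 0.14  ]
[0.5844 0.3929 0.045 ]
[0.5843 0.3373 0.045 ]
[0.3812 0.3273 0.045 ]
[0.3827 0.391  0.045 ]
pivot [0.6179 0.1198]
```

View pics/c3.png

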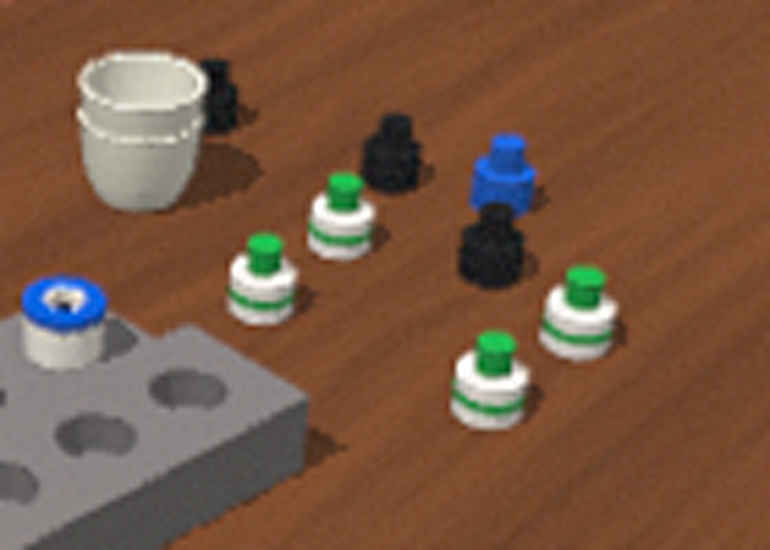

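View pics/c4.png

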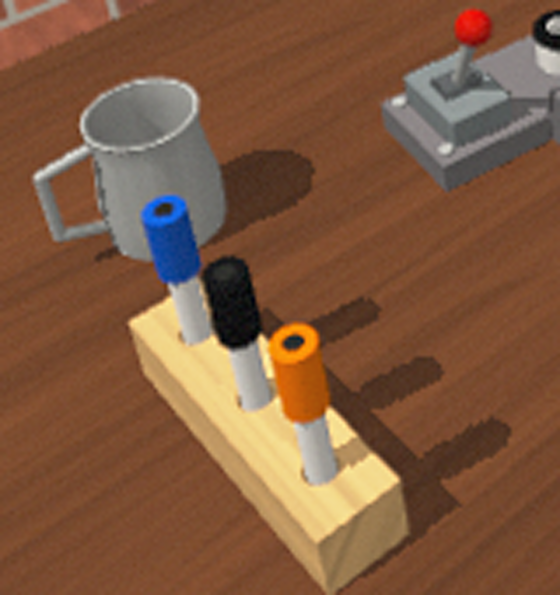

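```bash
cat >> h.py <<'E'
def tool():
    o=bot.get_obs(); q=o['tool_rot']; return np.array(o['eef_pos']),R.from_quat([q[1],q[2],q[3],q[0]])
def goto(x,y,z,yaw=None):
    "print shift/turn in tool axes, in units; desired tool x down, tool y in direction yaw (world deg)"
    p,r=tool()
    if yaw is not None:
        a=np.radians(yaw); X=np.array([0,0,-1.]);Y=np.array([np.cos(a),np.sin(a),0]);Z=np.cross(X,Y)
        rd=R.from_matrix(np.stack([X,Y,Z],1)); rv=(r.inv()*rd).as_rotvec(); print('turn units',np.degrees(rv)/360,'deg',np.degrees(rv))
        r=rd
    print('shift units (final axes)',r.inv().apply(np.array([x,y,z])-p)/.04)
def st():
    o=bot.get_obs(); p,r=tool(); print('t',o['t'],'p',p,'w',o['gripper_width'],'F',o['contact_force'],'\naxes x,y,z cols:\n',r.as_matrix(),'\nq',o['q'])
m=np.load('man.npz'); TH=float(m['th']); T0=m['t']
def man(x,y):
    c,s=np.cos(TH),np.sin(TH); return np.array([[c,-s],[s,c]])@np.array([x,y])/1000+T0
E
python3 - <<'E'
from h import *
st()
for y in(-93,-31,31,93): print('bore',y,man(-45,y))
for y in(-90,0,90): print('col',y,man(45,y))
im=cv2.imread('pics/side0.png')[:,:,::-1]
crop('s',im,(245,190,405,280),5,'c5.png')
for yaw in(83.4,-96.6): goto(.559,-.2866,.15,yaw)
E
```

```text
t 0.1 p [ 0.2847 -0.6114  0.2304] w 1.001795883057985 F [-0.6203 -0.1887 -0.5494] 
axes x,y,z cols:
 [[-0.0008  0.4222 -0.9065]
 [ 0.0015 -0.9065 -0.4222]
 [-1.     -0.0017  0.0001]] 
q [ 1.0269  0.4777  0.0223  1.5563 -0.0115  1.1093 -0.0831]
bore -93 [ 0.4995 -0.1463]
bore -31 [ 0.5067 -0.0847]
bore 31 [ 0.5138 -0.0232]
bore 93 [0.5209 0.0384]
col -90 [ 0.5893 -0.1537]
col 0 [ 0.5996 -0.0643]
col 90 [0.61   0.0251]
turn units [-0.4123 -0.0003  0.0001] deg [-148.4276   -0.1218    0.046 ]
shift units (final axes) [2.0103 8.8548 5.8784]
turn units [0.0877 0.0001 0.0003] deg [31.5724  0.0346  0.0916]
shift units (final axes) [ 2.0103 -8.8548 -5.8784]
```

View pics/c5.png

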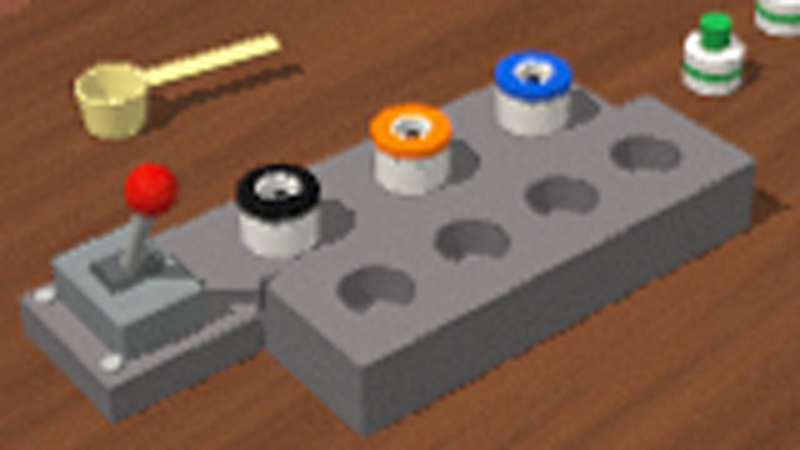

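```bash
python3 - <<'E'
from h import *
f=lambda c:((c[0]+.5)/5-.5+245,(c[1]+.5)/5-.5+190)
for c,z,m in [((646,154),.045,(-45,-93)),((562,196),.045,(-45,-31)),((473,241),.045,(-45,31)),((376,290),.045,(-45,93)),((533,77),.055,(45,-90)),((411,130),.055,(45,0)),((278,192),.055,(45,90))]:
    w=onz('side',*f(c),z)[:2]; print(w,(w-man(*m))*1000)
g=lambda c:((c[0]+.5)/5.5-.5+340,(c[1]+.5)/5.5-.5+150)
for c in [(265,243),(345,183),(496,341),(585,277)]: print('cart',onz('side',*g(c),.044))
E
```

```text
[ 0.4978 -0.1434] [-1.7605  2.9139]
[ 0.5052 -0.0822] [-1.4425  2.5213]
[ 0.5124 -0.021 ] [-1.4461  2.1576]
[0.5197 0.0415] [-1.2775  3.0322]
[ 0.5841 -0.1472] [-5.1615  6.5462]
[ 0.5964 -0.0604] [-3.2547  3.9511]
[0.6059 0.0292] [-4.1374  4.1054]
cart [ 0.5575 -0.2848  0.044 ]
cart [ 0.5653 -0.3712  0.044 ]
cart [ 0.4127 -0.2879  0.044 ]
cart [ 0.4121 -0.3747  0.044 ]
```

Call:
step_arm(
  plan=[
    [0, -1, -0.6, 0.0292, 0, 0],
    [0, -1, -0.6, 0.0292, 0, 0],
    [0, -1, -0.6, 0.0292, 0, 0],
    [0, -1, -0.7, 0, 0, 0],
    [0, -1, -0.7, 0, 0, 0],
    [0, -1, -0.7, 0, 0, 0],
  ],
  fingers=0.0,
  force=40,
)

```text
t: 0.85
eef_pos: [0.4221, -0.3682, 0.2311]
tool_rot: [0.041, -0.706, 0.04, 0.706]
contact_force: [-0.2, -1.5, -0.4]
gripper_width: 0.498
```

```bash
python3 - <<'E'
from h import *
goto(.4132,-.3766,.10,-96.6); st()
E
```

```text
turn units [0.0001 0.0001 0.    ] deg [0.0289 0.0192 0.0085]
shift units (final axes) [3.2779 0.2341 0.1972]
t 0.85 p [ 0.4221 -0.3682  0.2311] w 0.49760998574471516 F [-0.2361 -1.5136 -0.4453] 
axes x,y,z cols:
 [[-0.0003 -0.1144 -0.9934]
 [ 0.0002 -0.9934  0.1144]
 [-1.     -0.0001  0.0003]] 
q [ 0.5849  0.289   0.0256  1.8357 -0.0085  1.0174 -1.0715]
```

Call:
step_arm(
  plan=[
    [0.6, 0.12, 0.1, 0, 0, 0],
    [0.7, 0.12, 0.1, 0, 0, 0],
    [0.7, 0, 0, 0, 0, 0],
    [0.7, 0, 0, 0, 0, 0],
    [0.5, 0, 0, 0, 0, 0],
    [0, 0, 0, 0, 0, 0],
  ],
)

```text
t: 1.6
eef_pos: [0.4112, -0.3773, 0.1017]
tool_rot: [0.041, -0.705, 0.04, 0.707]
contact_force: [-0.5, -0.4, 0.1]
gripper_width: 0.499
```

```bash
python3 - <<'E'
from h import *
st(); o=snap('1')
crop('s',o['side'][0],(390,140,490,240),5,'c6.png')
crop('s',o['top'][0],(380,190,480,290),5,'c7.png')
E
```

```text
t 1.6 p [ 0.4112 -0.3773  0.1017] w 0.4993949028168058 F [-0.5447 -0.4416  0.1371] 
axes x,y,z cols:
 [[-0.0032 -0.1143 -0.9934]
 [ 0.0024 -0.9934  0.1143]
 [-1.     -0.002   0.0034]] 
q [ 0.6131  0.4481  0.0222  1.9475 -0.0142  0.7501 -1.0418]
```

View pics/c6.png

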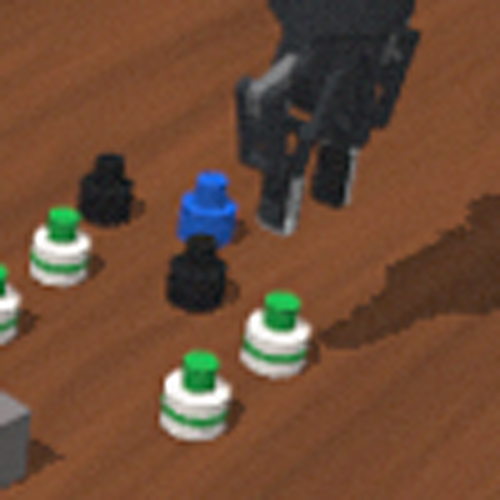

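View pics/c7.png

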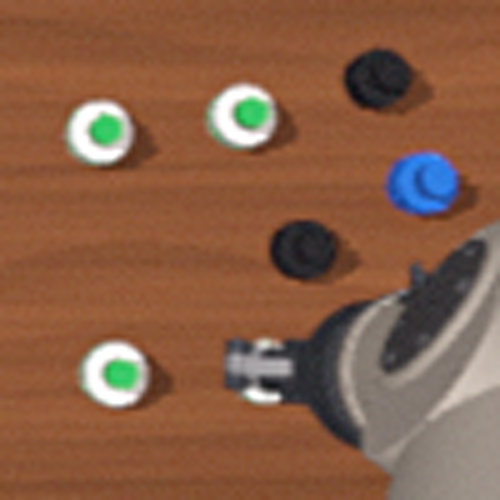

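```bash
python3 - <<'E'
from h import *
print(onz('side',390+307/5,140+215/5,.107),proj('side',[.4112,-.3773,.107]),proj('top',[.4112,-.3773,.107]))
goto(.4132,-.3766,.029,-96.6)
E
```

```text
[ 0.4028 -0.37    0.107 ] [450.0561 181.1086] [439.8938 264.952 ]
turn units [ 0.0001 -0.     -0.    ] deg [ 0.0331 -0.0036 -0.0041]
shift units (final axes) [ 1.8663 -0.0463 -0.0117]
```

Call:
step_arm(
  plan=[
    [0.6, 0, 0, 0, 0, 0],
    [0.6, -0.04, 0, 0, 0, 0],
    [0.5, 0, 0, 0, 0, 0],
    [0.15, 0, 0, 0, 0, 0],
    [0, 0, 0, 0, 0, 0],
  ],
)

```text
t: 2.33
eef_pos: [0.4129, -0.377, 0.03]
tool_rot: [-0.04, 0.706, -0.041, -0.706]
contact_force: [0.1, 0.2, -0.1]
gripper_width: 0.499
```

Call:
step_arm(
  plan=[
    [0, 0, 0, 0, 0, 0],
    [0, 0, 0, 0, 0, 0],
    [0, 0, 0, 0, 0, 0],
    [0, 0, 0, 0, 0, 0],
  ],
  fingers=1,
)

```text
t: 2.82
eef_pos: [0.4133, -0.3773, 0.0303]
tool_rot: [-0.04, 0.707, -0.041, -0.705]
contact_force: [0.1, -0.2, 6.5]
gripper_width: 0.209
```

Call:
step_arm(
  plan=[
    [-0.5, 0, 0, 0, 0, 0],
    [-1, 0, 0, 0, 0, 0],
    [-0.8, 0, 0, 0, 0, 0],
    [0, 0, 0, 0, 0, 0],
  ],
)

```text
t: 3.32
eef_pos: [0.4139, -0.3778, 0.1238]
tool_rot: [-0.04, 0.707, -0.042, -0.704]
contact_force: [0.3, 0.1, -1.6]
gripper_width: 0.21
```

```bash
python3 - <<'E'
from h import *
st(); goto(.4988,-.145,.12,-96.6)
E
```

```text
t 3.325 p [ 0.4139 -0.3778  0.1238] w 0.21034238141301165 F [ 0.2796  0.1166 -1.601 ] 
axes x,y,z cols:
 [[ 0.0041 -0.1145 -0.9934]
 [-0.003  -0.9934  0.1145]
 [-1.      0.0025 -0.0044]] 
q [ 0.609   0.4158  0.0244  1.9348 -0.0139  0.7861 -1.0445]
turn units [ 0.0001 -0.0007 -0.0004] deg [ 0.0249 -0.2503 -0.1427]
shift units (final axes) [ 0.0954 -6.0245 -1.4385]
```

Call:
step_arm(
  plan=[
    [0, -0.8, -0.2, 0, 0, 0],
    [0, -0.9, -0.2, 0, 0, 0],
    [0, -0.9, -0.2, 0, 0, 0],
    [0, -0.9, -0.2, 0, 0, 0],
    [0, -0.9, -0.2, 0, 0, 0],
    [0, -0.9, -0.24, 0, 0, 0],
    [0, -0.7, -0.2, 0, 0, 0],
    [0, 0, 0, 0, 0, 0],
  ],
)

```text
t: 4.32
eef_pos: [0.4975, -0.1419, 0.1203]
tool_rot: [0.039, -0.706, 0.038, 0.707]
contact_force: [0.1, -0.7, -1.5]
gripper_width: 0.213
```

```bash
python3 - <<'E'
from h import *
st(); goto(.4988,-.145,.09,-96.6)
E
```

```text
t 4.325 p [ 0.4975 -0.1419  0.1203] w 0.21325018462311382 F [ 0.0516 -0.7365 -1.486 ] 
axes x,y,z cols:
 [[-0.0012 -0.1096 -0.994 ]
 [ 0.0014 -0.994   0.1096]
 [-1.     -0.0013  0.0014]] 
q [ 0.1973  0.3642 -0.0477  2.0271  0.0231  0.7522 -1.5447]
turn units [0.0008 0.0002 0.0002] deg [0.3058 0.0801 0.0725]
shift units (final axes) [ 0.7576  0.073  -0.0417]
```

Descend to just above the mouth (part foot ~8 mm above the block) and look.

Call:
step_arm(
  plan=[
    [0.5, 0.05, -0.04, 0.0008, 0, 0],
    [0.4, 0, 0, 0, 0, 0],
    [0, 0, 0, 0, 0, 0],
    [0, 0, 0, 0, 0, 0],
  ],
)

```text
t: 4.82
eef_pos: [0.4985, -0.1473, 0.0854]
tool_rot: [0.042, -0.706, 0.042, 0.706]
contact_force: [0.0, -0.6, -0.6]
gripper_width: 0.215
```

```bash
python3 - <<'E'
from h import *
o=snap('2');st()
crop('s',o['side'][0],(330,170,430,250),7,'c8.png')
crop('s',o['top'][0],(330,190,410,260),8,'c9.png')
E
```

```text
t 4.925 p [ 0.4989 -0.1473  0.0858] w 0.21177899844196182 F [ 0.4173 -0.4384  0.3121] 
axes x,y,z cols:
 [[ 0.0009 -0.1196 -0.9928]
 [-0.0002 -0.9928  0.1196]
 [-1.      0.0001 -0.0009]] 
q [ 0.2016  0.4207 -0.0425  2.0443  0.0278  0.6763 -1.5496]
```

View pics/c8.png

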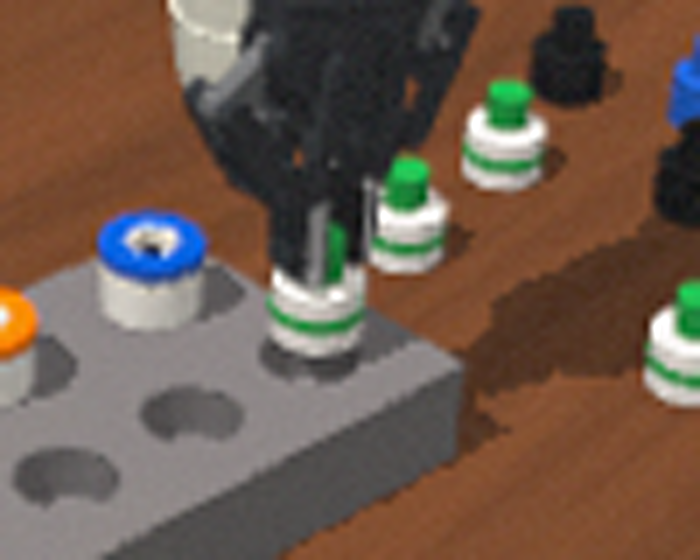

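View pics/c9.png

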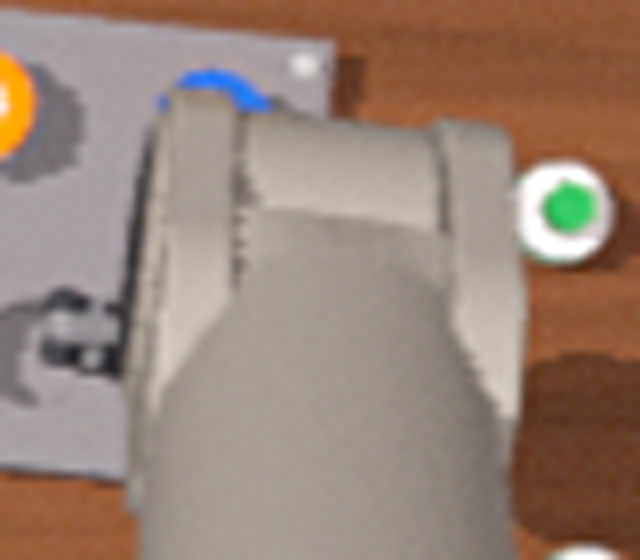

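```bash
python3 - <<'E'
from h import *
a=onz('side',330+317/7,170+327/7,.056);b=onz('side',374.3,220.9,.045);print(a,b,(b-a)*1000)
p=[.4985,-.1473]
for z in(.056,.082):print(proj('side',[*p,z]),(proj('side',[*p,z])-[330,170])*7)
E
```

```text
[ 0.4964 -0.1472  0.056 ] [ 0.4953 -0.1425  0.045 ] [ -1.1035   4.6888 -11.    ]
[374.7072 216.3986] [312.9506 324.7899]
[375.2282 208.4156] [316.5974 268.9091]
```

Call:
step_arm(
  plan=[
    [0, -0.08, 0.02, -0.0008, 0, 0],
    [0.15, 0, 0, 0, 0, 0],
    [0.1, 0, 0, 0, 0, 0],
    [0.1, 0, 0, 0, 0, 0],
    [0, 0, 0, 0, 0, 0],
  ],
)

```text
t: 5.55
eef_pos: [0.4979, -0.1437, 0.0708]
tool_rot: [0.041, -0.706, 0.04, 0.706]
contact_force: [0.6, -0.2, -0.3]
gripper_width: 0.211
```

```bash
python3 - <<'E'
from h import *
o=snap('3');st()
crop('s',o['side'][0],(330,170,430,250),7,'c10.png')
E
```

```text
t 5.65 p [ 0.4982 -0.1438  0.0712] w 0.21463787730427897 F [ 0.1855 -0.4291 -0.236 ] 
axes x,y,z cols:
 [[-0.0001 -0.1145 -0.9934]
 [ 0.     -0.9934  0.1145]
 [-1.      0.      0.0001]] 
q [ 0.1962  0.4429 -0.0439  2.0549  0.0313  0.6446 -1.554 ]
```

View pics/c10.png

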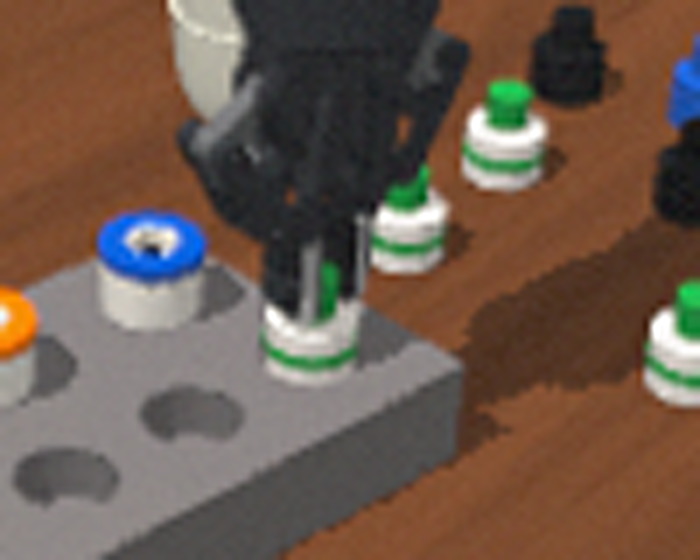

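Call:
step_arm(
  plan=[
    [0.15, 0, 0, 0, 0, 0],
    [0.15, 0, 0, 0, 0, 0],
    [0.12, 0, 0, 0, 0, 0],
    [0.06, 0, 0, 0, 0, 0],
    [0, 0, 0, 0, 0, 0],
  ],
)

```text
t: 6.28
eef_pos: [0.4981, -0.1437, 0.0519]
tool_rot: [0.041, -0.706, 0.04, 0.706]
contact_force: [1.1, -0.7, -0.3]
gripper_width: 0.209
```

Call:
step_arm(
  plan=[
    [0.02, 0, 0, 0, 0, 0],
    [0, 0, 0, 0, 0, 0],
    [0, 0, 0, 0, 0, 0],
  ],
  fingers=0.1,
)

```text
t: 6.65
eef_pos: [0.4983, -0.1438, 0.0514]
tool_rot: [-0.041, 0.706, -0.041, -0.706]
contact_force: [-0.6, 0.3, 0.2]
gripper_width: 0.452
```

Call:
step_arm(
  plan=[
    [-0.4, 0, 0, 0, 0, 0],
    [-0.8, 0, 0, 0, 0, 0],
    [-0.8, 0, 0, 0, 0, 0],
    [0, 0.9, 0, 0, 0, 0],
    [0, 0.9, 0, 0, 0, 0],
    [0, 0.9, 0, 0, 0, 0],
  ],
)

```text
t: 7.4
eef_pos: [0.486, -0.2521, 0.1328]
tool_rot: [-0.04, 0.707, -0.041, -0.705]
contact_force: [0.4, -0.2, 0.4]
gripper_width: 0.452
```

```bash
python3 - <<'E'
from h import *
o=snap('4');st()
crop('s',o['side'][0],(330,150,470,250),5.5,'c11.png')
crop('s',o['top'][0],(330,190,470,290),5.5,'c12.png')
goto(.413,-.289,.1,-96.6)
E
```

```text
t 7.5 p [ 0.4848 -0.256   0.1327] w 0.4484234124519364 F [ 0.4517 -0.2094 -0.6659] 
axes x,y,z cols:
 [[ 0.0011 -0.1208 -0.9927]
 [-0.0028 -0.9927  0.1208]
 [-1.      0.0027 -0.0014]] 
q [ 0.3747  0.3877 -0.0051  1.953   0.0058  0.7988 -1.3258]
turn units [-0.0009 -0.0002 -0.0004] deg [-0.3362 -0.082  -0.1528]
shift units (final axes) [0.817  1.0266 1.6892]
```

View pics/c11.png

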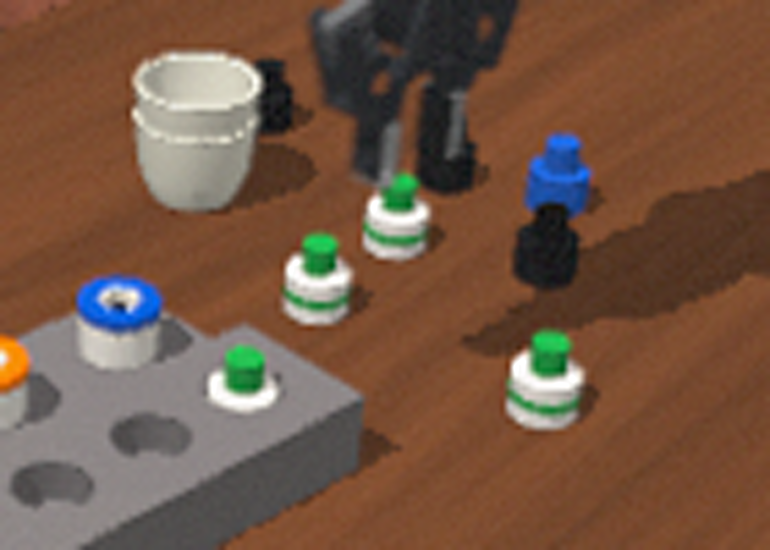

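View pics/c12.png

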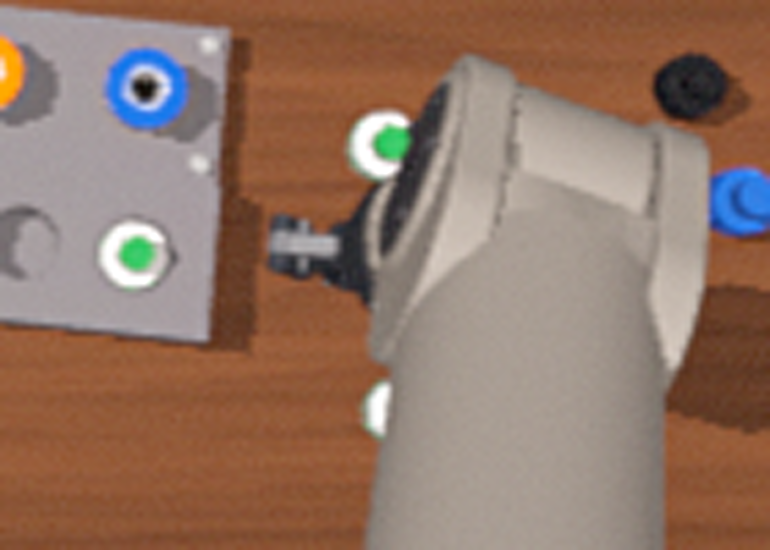

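```bash
sed -i "s/T0=m\['t'\]/T0=m['t']+np.array([-.0014,.0026])/" h.py; python3 -c "
from h import *
for y in(-93,-31,31,93): print(man(-45,y))"
```

```text
[ 0.4981 -0.1437]
[ 0.5053 -0.0821]
[ 0.5124 -0.0206]
[0.5195 0.041 ]
```

Call:
step_arm(
  plan=[
    [0.1, 0.4, 0.5, 0, 0, 0],
    [0.2, 0.4, 0.6, 0, 0, 0],
    [0.5, 0.23, 0.59, -0.0008, 0, 0],
    [0.6, 0, 0, 0, 0, 0],
    [0.3, 0, 0, 0, 0, 0],
    [0, 0, 0, 0, 0, 0],
  ],
)

```text
t: 8.25
eef_pos: [0.4142, -0.2836, 0.0632]
tool_rot: [0.039, -0.706, 0.038, 0.706]
contact_force: [1.6, 0.5, 0.6]
gripper_width: 0.446
```

```bash
python3 -c "
from h import *
st();goto(.413,-.289,.03,-96.6)"
```

```text
t 8.25 p [ 0.4142 -0.2836  0.0632] w 0.4458501557591315 F [1.6205 0.4527 0.5783] 
axes x,y,z cols:
 [[-0.0006 -0.1085 -0.9941]
 [ 0.0007 -0.9941  0.1085]
 [-1.     -0.0006  0.0007]] 
q [ 0.4775  0.4358 -0.0015  2.0982  0.0006  0.6084 -1.2038]
turn units [0.001  0.0001 0.0001] deg [0.373  0.0385 0.0332]
shift units (final axes) [0.8308 0.1371 0.0148]
```

Call:
step_arm(
  plan=[
    [0, 0.13, 0.01, 0.001, 0, 0],
    [0.4, 0, 0, 0, 0, 0],
    [0.35, 0, 0, 0, 0, 0],
    [0.06, 0, 0, 0, 0, 0],
    [0, 0, 0, 0, 0, 0],
  ],
)

```text
t: 8.88
eef_pos: [0.4128, -0.2891, 0.0305]
tool_rot: [0.041, -0.706, 0.041, 0.706]
contact_force: [-0.2, -0.2, 0.4]
gripper_width: 0.447
```

Call:
step_arm(
  plan=[
    [0, 0, 0, 0, 0, 0],
    [0, 0, 0, 0, 0, 0],
    [0, 0, 0, 0, 0, 0],
    [0, 0, 0, 0, 0, 0],
  ],
  fingers=1,
)

```text
t: 9.38
eef_pos: [0.4133, -0.2895, 0.0312]
tool_rot: [-0.041, 0.706, -0.041, -0.706]
contact_force: [-0.0, -0.6, 3.9]
gripper_width: 0.213
```

```bash
python3 -c "
from h import *
st();goto(.5053,-.0821,.12,-96.6)"
```

```text
t 9.375 p [ 0.4133 -0.2895  0.0312] w 0.21293418977624565 F [-0.0046 -0.6328  3.8756] 
axes x,y,z cols:
 [[ 0.0006 -0.1156 -0.9933]
 [-0.0003 -0.9933  0.1156]
 [-1.      0.0003 -0.0006]] 
q [ 0.4876  0.4958 -0.0002  2.1062  0.0003  0.5388 -1.1996]
turn units [-0.0001 -0.0001 -0.    ] deg [-0.0404 -0.0368 -0.0154]
shift units (final axes) [-2.2197 -5.4152 -1.6896]
```

Call:
step_arm(
  plan=[
    [-0.6, 0, 0, 0, 0, 0],
    [-1, 0, 0, 0, 0, 0],
    [-0.6, -0.4, -0.1, 0, 0, 0],
    [0, -1, -0.3, 0, 0, 0],
    [0, -1, -0.35, 0, 0, 0],
    [0, -1, -0.35, 0, 0, 0],
    [0, -1, -0.35, 0, 0, 0],
    [0, -0.9, -0.2, 0, 0, 0],
  ],
)

```text
t: 10.38
eef_pos: [0.5036, -0.0848, 0.1188]
tool_rot: [-0.041, 0.706, -0.041, -0.706]
contact_force: [-0.5, -1.1, -1.1]
gripper_width: 0.207
```

Call:
step_arm(
  plan=[
    [0, 0, 0, 0, 0, 0],
    [0, 0, 0, 0, 0, 0],
  ],
)

```text
t: 10.62
eef_pos: [0.5026, -0.087, 0.1187]
tool_rot: [0.041, -0.706, 0.041, 0.706]
contact_force: [-0.4, -0.4, -0.6]
gripper_width: 0.208
```

```bash
python3 -c "
from h import *
st();goto(.5053,-.0821,.084,-96.6)"
```

```text
t 10.625 p [ 0.5026 -0.087   0.1187] w 0.2083070255381738 F [-0.3669 -0.3869 -0.5726] 
axes x,y,z cols:
 [[-0.0007 -0.1158 -0.9933]
 [-0.0004 -0.9933  0.1158]
 [-1.      0.0005  0.0007]] 
q [ 0.1023  0.3565 -0.0646  2.0444  0.034   0.7425 -1.6702]
turn units [-0.0001  0.0001 -0.0001] deg [-0.0502  0.0397 -0.0292]
shift units (final axes) [ 0.8675 -0.1285 -0.0538]
```

Call:
step_arm(
  plan=[
    [0.1, -0.13, -0.055, 0, 0, 0],
    [0.4, 0, 0, 0, 0, 0],
    [0.35, 0, 0, 0, 0, 0],
    [0, 0, 0, 0, 0, 0],
    [0, 0, 0, 0, 0, 0],
  ],
)

```text
t: 11.25
eef_pos: [0.5058, -0.0816, 0.0847]
tool_rot: [0.041, -0.706, 0.041, 0.706]
contact_force: [-0.2, 0.5, -0.6]
gripper_width: 0.212
```

```bash
python3 -c "
from h import *
o=snap('5');st();goto(.5053,-.0821,.07,-96.6)
crop('s',o['side'][0],(300,170,400,250),7,'c13.png')"
```

```text
t 11.35 p [ 0.5062 -0.0816  0.0852] w 0.21605470567873944 F [ 0.7035 -0.4023  0.1527] 
axes x,y,z cols:
 [[ 0.0007 -0.1158 -0.9933]
 [-0.0001 -0.9933  0.1158]
 [-1.     -0.     -0.0007]] 
q [ 0.0911  0.4125 -0.0648  2.0602  0.0419  0.6693 -1.688 ]
turn units [-0.0001 -0.0001  0.    ] deg [-0.0492 -0.0404  0.001 ]
shift units (final axes) [0.3807 0.0156 0.021 ]
```

View pics/c13.png

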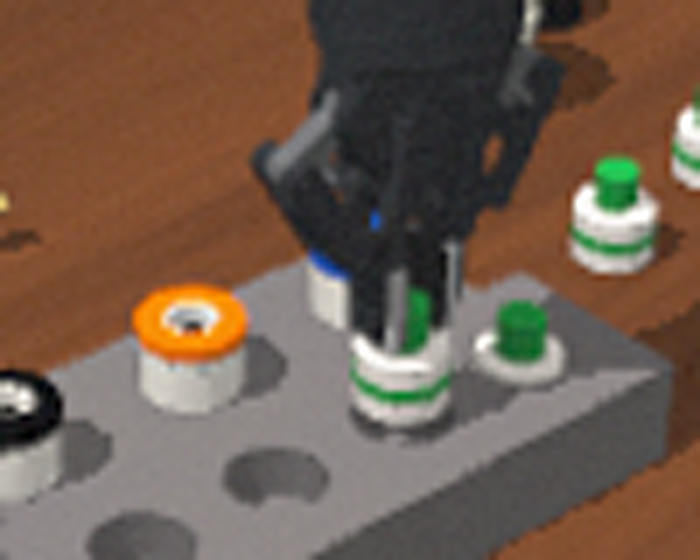

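Call:
step_arm(
  plan=[
    [0.1, 0.01, 0.02, 0, 0, 0],
    [0.15, 0, 0, 0, 0, 0],
    [0.12, 0, 0, 0, 0, 0],
    [0.12, 0, 0, 0, 0, 0],
    [0.12, 0, 0, 0, 0, 0],
    [0.12, 0, 0, 0, 0, 0],
    [0.1, 0, 0, 0, 0, 0],
    [0, 0, 0, 0, 0, 0],
  ],
)

```text
t: 12.35
eef_pos: [0.5055, -0.0823, 0.0522]
tool_rot: [-0.041, 0.706, -0.041, -0.706]
contact_force: [0.6, -3.5, 5.7]
gripper_width: 0.211
```

Call:
step_arm(
  plan=[
    [0, 0, 0, 0, 0, 0],
    [0, 0, 0, 0, 0, 0],
    [0, 0, 0, 0, 0, 0],
  ],
  fingers=0.1,
)

```text
t: 12.72
eef_pos: [0.5047, -0.0815, 0.0515]
tool_rot: [0.041, -0.706, 0.041, 0.706]
contact_force: [0.7, 0.2, -0.1]
gripper_width: 0.451
```

Call:
step_arm(
  plan=[
    [-0.4, 0, 0, 0, 0, 0],
    [-0.8, 0, 0, 0, 0, 0],
    [-0.8, 0, 0, 0, 0, 0],
    [0, 0.8, -0.1, 0, 0, 0],
    [0, 1, -0.3, 0, 0, 0],
    [0, 1, -0.3, 0, 0, 0],
    [0, 0.9, -0.1, 0, 0, 0],
    [0, 0, 0, 0, 0, 0],
  ],
)

```text
t: 13.72
eef_pos: [0.5191, -0.2363, 0.1328]
tool_rot: [-0.042, 0.706, -0.044, -0.705]
contact_force: [0.0, 0.1, 0.3]
gripper_width: 0.444
```

```bash
python3 - <<'E'
from h import *
o=snap('6');st()
crop('s',o['side'][0],(330,150,470,250),5.5,'c14.png')
goto(.5583,-.2857,.07,-96.6)
E
```

```text
t 13.825 p [ 0.5197 -0.2323  0.1324] w 0.45267739907847554 F [-1.1684  1.2831  0.4094] 
axes x,y,z cols:
 [[ 0.0006 -0.1162 -0.9932]
 [ 0.0003 -0.9932  0.1162]
 [-1.     -0.0004 -0.0005]] 
q [ 0.3251  0.4194 -0.0177  1.9021  0.0092  0.8198 -1.3847]
turn units [-0.0002 -0.0001  0.0001] deg [-0.0756 -0.0302  0.0209]
shift units (final axes) [ 1.56    1.2142 -1.1111]
```

View pics/c14.png

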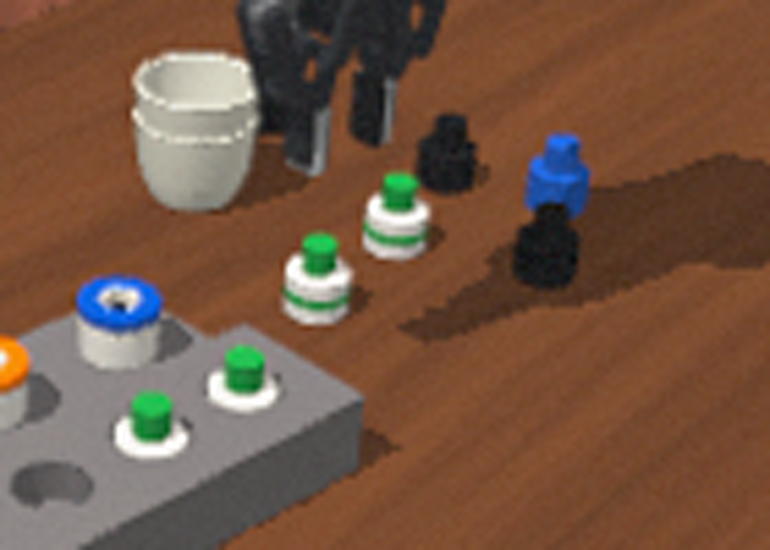

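Call:
step_arm(
  plan=[
    [0, 0.4, -0.4, 0, 0, 0],
    [0, 0.5, -0.5, 0, 0, 0],
    [0.4, 0.3, -0.25, 0, 0, 0],
    [0.6, 0, 0, 0, 0, 0],
    [0.5, 0, 0, 0, 0, 0],
    [0, 0, 0, 0, 0, 0],
    [0, 0, 0, 0, 0, 0],
  ],
)

```text
t: 14.7
eef_pos: [0.5604, -0.2851, 0.0724]
tool_rot: [-0.041, 0.706, -0.041, -0.706]
contact_force: [-0.2, 0.0, -0.1]
gripper_width: 0.455
```

```bash
python3 -c "
from h import *
st();goto(.5583,-.2863,.03,-96.6)"
```

```text
t 14.7 p [ 0.5604 -0.2851  0.0724] w 0.4552059140423973 F [-0.1579  0.0347 -0.1304] 
axes x,y,z cols:
 [[ 0.0008 -0.1149 -0.9934]
 [-0.0001 -0.9934  0.1149]
 [-1.      0.     -0.0008]] 
q [ 0.3769  0.5816 -0.0073  1.7931  0.0055  0.7661 -1.3191]
turn units [ 0.     -0.0001 -0.    ] deg [ 0.0028 -0.0441 -0.0009]
shift units (final axes) [1.0598 0.0358 0.0477]
```

Call:
step_arm(
  plan=[
    [0.3, 0.036, 0.048, 0, 0, 0],
    [0.4, 0, 0, 0, 0, 0],
    [0.3, 0, 0, 0, 0, 0],
    [0.04, 0, 0, 0, 0, 0],
    [0, 0, 0, 0, 0, 0],
  ],
)

```text
t: 15.32
eef_pos: [0.5578, -0.2867, 0.0299]
tool_rot: [0.041, -0.706, 0.041, 0.706]
contact_force: [-0.9, 0.5, 0.4]
gripper_width: 0.449
```

Call:
step_arm(
  plan=[
    [0, 0, 0, 0, 0, 0],
    [0, 0, 0, 0, 0, 0],
    [0, 0, 0, 0, 0, 0],
    [0, 0, 0, 0, 0, 0],
  ],
  fingers=1,
)

```text
t: 15.82
eef_pos: [0.5582, -0.2869, 0.0306]
tool_rot: [-0.041, 0.706, -0.041, -0.706]
contact_force: [0.2, -0.2, 3.6]
gripper_width: 0.212
```

```bash
python3 -c "
from h import *
st();goto(.5124,-.0206,.12,-96.6)"
```

```text
t 15.825 p [ 0.5582 -0.2869  0.0306] w 0.21182161558692475 F [ 0.1833 -0.2102  3.6261] 
axes x,y,z cols:
 [[ 0.001  -0.1157 -0.9933]
 [-0.0004 -0.9933  0.1157]
 [-1.      0.0003 -0.001 ]] 
q [ 0.3814  0.6392 -0.0082  1.8113  0.0077  0.69   -1.3178]
turn units [-0.0001 -0.0002 -0.0001] deg [-0.0414 -0.0597 -0.0187]
shift units (final axes) [-2.2344 -6.4821  1.9035]
```

Call:
step_arm(
  plan=[
    [-0.6, 0, 0, 0, 0, 0],
    [-1, 0, 0, 0, 0, 0],
    [-0.7, -0.4, 0.2, 0, 0, 0],
    [0, -1, 0.3, 0, 0, 0],
    [0, -1, 0.3, 0, 0, 0],
    [0, -1, 0.3, 0, 0, 0],
    [0, -1, 0.3, 0, 0, 0],
    [0, -1, 0.3, 0, 0, 0],
  ],
)

```text
t: 16.82
eef_pos: [0.5146, -0.0629, 0.122]
tool_rot: [0.041, -0.706, 0.041, 0.706]
contact_force: [1.6, 0.8, -0.5]
gripper_width: 0.213
```

Call:
step_arm(
  plan=[
    [0, -0.8, 0.15, 0, 0, 0],
    [0, 0, 0, 0, 0, 0],
    [0, 0, 0, 0, 0, 0],
  ],
)

```text
t: 17.2
eef_pos: [0.5128, -0.0325, 0.122]
tool_rot: [0.041, -0.706, 0.041, 0.706]
contact_force: [0.8, -0.5, -0.4]
gripper_width: 0.215
```

```bash
python3 -c "
from h import *
st();goto(.5124,-.0206,.084,-96.6)"
```

```text
t 17.2 p [ 0.5128 -0.0325  0.122 ] w 0.21495095748607915 F [ 0.8134 -0.5274 -0.4176] 
axes x,y,z cols:
 [[-0.0003 -0.116  -0.9933]
 [-0.0005 -0.9933  0.116 ]
 [-1.      0.0005  0.0003]] 
q [-0.0027  0.3567 -0.0673  2.0337  0.0351  0.7526 -1.7784]
turn units [-0.0002  0.     -0.0001] deg [-0.0598  0.0149 -0.0313]
shift units (final axes) [ 0.95   -0.2948  0.0438]
```

Call:
step_arm(
  plan=[
    [0.1, -0.3, 0.04, 0, 0, 0],
    [0.4, 0, 0, 0, 0, 0],
    [0.4, 0, 0, 0, 0, 0],
    [0, 0, 0, 0, 0, 0],
    [0, 0, 0, 0, 0, 0],
  ],
)

```text
t: 17.82
eef_pos: [0.5127, -0.02, 0.0859]
tool_rot: [0.041, -0.706, 0.041, 0.706]
contact_force: [1.2, -0.3, -0.9]
gripper_width: 0.212
```

```bash
python3 -c "
from h import *
o=snap('7');st();goto(.5124,-.0206,.0515,-96.6)
crop('s',o['side'][0],(290,170,390,250),7,'c15.png')"
```

```text
t 17.925 p [ 0.5131 -0.0199  0.0864] w 0.20587044811866437 F [ 0.3777 -0.3677  0.0129] 
axes x,y,z cols:
 [[ 0.0007 -0.1159 -0.9933]
 [-0.0001 -0.9933  0.1159]
 [-1.     -0.     -0.0007]] 
q [-0.0258  0.4117 -0.0697  2.0576  0.0449  0.673  -1.8118]
turn units [-0.0002 -0.0001  0.    ] deg [-0.0553 -0.0405  0.0016]
shift units (final axes) [0.8728 0.0198 0.0151]
```

View pics/c15.png

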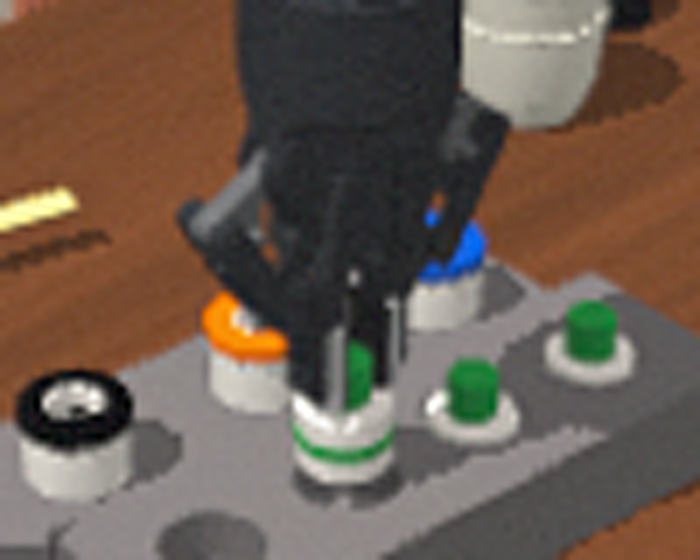

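Held part centred over bore 3 (crop (345,470)). Insert.

Call:
step_arm(
  plan=[
    [0.12, 0.02, 0.015, 0, 0, 0],
    [0.15, 0, 0, 0, 0, 0],
    [0.12, 0, 0, 0, 0, 0],
    [0.12, 0, 0, 0, 0, 0],
    [0.12, 0, 0, 0, 0, 0],
    [0.12, 0, 0, 0, 0, 0],
    [0.1, 0, 0, 0, 0, 0],
    [0, 0, 0, 0, 0, 0],
  ],
)

```text
t: 18.92
eef_pos: [0.512, -0.0205, 0.0519]
tool_rot: [0.041, -0.706, 0.041, 0.706]
contact_force: [0.7, 0.0, -1.3]
gripper_width: 0.212
```

Call:
step_arm(
  plan=[
    [0, 0, 0, 0, 0, 0],
    [0, 0, 0, 0, 0, 0],
    [0, 0, 0, 0, 0, 0],
  ],
  fingers=0.1,
)

```text
t: 19.3
eef_pos: [0.5121, -0.0204, 0.0522]
tool_rot: [-0.041, 0.706, -0.041, -0.706]
contact_force: [-0.4, 0.2, -0.0]
gripper_width: 0.448
```

Call:
step_arm(
  plan=[
    [-0.4, 0, 0, 0, 0, 0],
    [-0.8, 0, 0, 0, 0, 0],
    [-0.8, 0, 0, 0, 0, 0],
    [0, 0.8, -0.1, 0, 0, 0],
    [0, 1, -0.3, 0, 0, 0],
    [0, 1, -0.3, 0, 0, 0],
    [0, 1, -0.3, 0, 0, 0],
    [0, 0.6, -0.3, 0, 0, 0],
  ],
)

```text
t: 20.3
eef_pos: [0.5433, -0.204, 0.1334]
tool_rot: [-0.042, 0.706, -0.042, -0.705]
contact_force: [-0.3, 0.4, 0.3]
gripper_width: 0.453
```

```bash
python3 - <<'E'
from h import *
o=snap('8');st()
crop('s',o['side'][0],(310,140,450,250),5.5,'c16.png')
crop('s',o['top'][0],(330,180,470,290),5.5,'c17.png')
goto(.5666,-.3733,.1,-96.6)
E
```

```text
t 20.4 p [ 0.5439 -0.2052  0.1334] w 0.4496110423391639 F [-0.2932 -0.7045 -0.2408] 
axes x,y,z cols:
 [[ 0.0019 -0.1205 -0.9927]
 [-0.002  -0.9927  0.1205]
 [-1.      0.0018 -0.0021]] 
q [ 0.2598  0.4341 -0.0092  1.8752  0.0073  0.83   -1.445 ]
turn units [-0.0009 -0.0003 -0.0003] deg [-0.3207 -0.1216 -0.1038]
shift units (final axes) [ 0.8348  4.1093 -1.048 ]
```

View pics/c16.png

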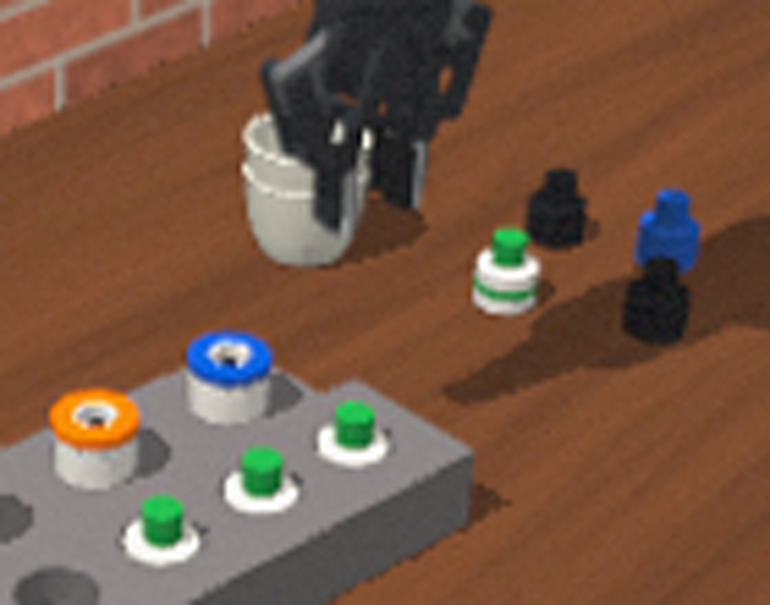

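View pics/c17.png

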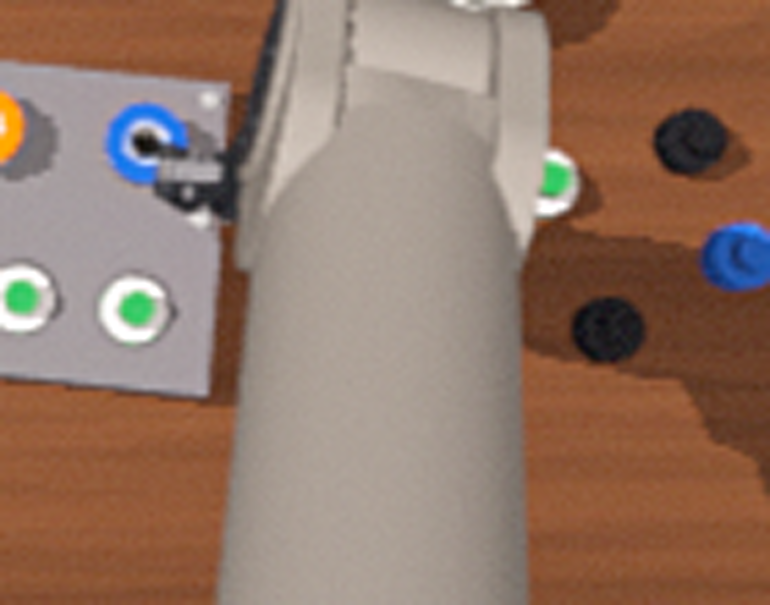

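Call:
step_arm(
  plan=[
    [0, 0.8, -0.3, 0, 0, 0],
    [0, 1, -0.3, 0, 0, 0],
    [0, 1, -0.3, 0, 0, 0],
    [0, 0.9, -0.2, 0, 0, 0],
    [0.4, 0.4, 0, -0.0009, 0, 0],
    [0.6, 0, 0, 0, 0, 0],
    [0.4, 0, 0, 0, 0, 0],
    [0, 0, 0, 0, 0, 0],
  ],
)

```text
t: 21.4
eef_pos: [0.5672, -0.3671, 0.0743]
tool_rot: [0.039, -0.705, 0.038, 0.707]
contact_force: [-0.1, 0.0, 0.3]
gripper_width: 0.451
```

```bash
python3 -c "
from h import *
st();goto(.5666,-.374,.03,-96.6)"
```

```text
t 21.4 p [ 0.5672 -0.3671  0.0743] w 0.4511935406583757 F [-0.0794  0.0187  0.2942] 
axes x,y,z cols:
 [[-0.003  -0.1084 -0.9941]
 [ 0.0025 -0.9941  0.1083]
 [-1.     -0.0022  0.0032]] 
q [ 0.4728  0.6443  0.0139  1.6682 -0.0124  0.8329 -1.1871]
turn units [0.0011 0.0005 0.0003] deg [0.3798 0.1853 0.1247]
shift units (final axes) [ 1.1072  0.1743 -0.0039]
```

Call:
step_arm(
  plan=[
    [0, 0.17, 0, 0.001, 0, 0],
    [0.4, 0, 0, 0, 0, 0],
    [0.4, 0, 0, 0, 0, 0],
    [0.25, 0, 0, 0, 0, 0],
    [0.05, 0, 0, 0, 0, 0],
    [0, 0, 0, 0, 0, 0],
  ],
)

```text
t: 22.15
eef_pos: [0.5675, -0.376, 0.032]
tool_rot: [-0.041, 0.706, -0.041, -0.706]
contact_force: [0.6, 0.4, -0.6]
gripper_width: 0.451
```

Call:
step_arm(
  plan=[
    [0, 0, 0, 0, 0, 0],
    [0, 0, 0, 0, 0, 0],
    [0, 0, 0, 0, 0, 0],
    [0, 0, 0, 0, 0, 0],
  ],
  fingers=1,
)

```text
t: 22.65
eef_pos: [0.5678, -0.3762, 0.0327]
tool_rot: [-0.041, 0.706, -0.041, -0.706]
contact_force: [-1.2, 0.8, 5.0]
gripper_width: 0.214
```

```bash
python3 -c "
from h import *
st();goto(.5195,.041,.12,-96.6)"
```

```text
t 22.65 p [ 0.5678 -0.3762  0.0327] w 0.21357760377474516 F [-1.2139  0.7851  4.9508] 
axes x,y,z cols:
 [[ 0.0009 -0.1162 -0.9932]
 [-0.0004 -0.9932  0.1162]
 [-1.      0.0003 -0.001 ]] 
q [ 0.4837  0.7033  0.0143  1.6733 -0.0135  0.7641 -1.183 ]
turn units [-0.0002 -0.0002 -0.0001] deg [-0.0738 -0.0567 -0.0193]
shift units (final axes) [ -2.1813 -10.2212   2.398 ]
```

Call:
step_arm(
  plan=[
    [-0.6, 0, 0, 0, 0, 0],
    [-1, 0, 0, 0, 0, 0],
    [-0.7, -0.4, 0.1, 0, 0, 0],
    [0, -1, 0.2, 0, 0, 0],
    [0, -1, 0.25, 0, 0, 0],
    [0, -1, 0.25, 0, 0, 0],
    [0, -1, 0.25, 0, 0, 0],
    [0, -1, 0.25, 0, 0, 0],
  ],
)

```text
t: 23.65
eef_pos: [0.5402, -0.1542, 0.1238]
tool_rot: [0.041, -0.706, 0.041, 0.706]
contact_force: [0.1, 0.1, -0.8]
gripper_width: 0.208
```

Call:
step_arm(
  plan=[
    [0, -1, 0.25, 0, 0, 0],
    [0, -1, 0.25, 0, 0, 0],
    [0, -1, 0.25, 0, 0, 0],
    [0, -1, 0.25, 0, 0, 0],
    [0, -0.8, 0.2, 0, 0, 0],
    [0, 0, 0, 0, 0, 0],
    [0, 0, 0, 0, 0, 0],
  ],
)

```text
t: 24.52
eef_pos: [0.5153, 0.04, 0.1239]
tool_rot: [0.041, -0.706, 0.042, 0.706]
contact_force: [-0.3, -0.2, -0.8]
gripper_width: 0.21
```

```bash
python3 -c "
from h import *
st();goto(.5198,.041,.085,-96.6)"
```

```text
t 24.525 p [0.5153 0.04   0.1239] w 0.20971434307487477 F [-0.2667 -0.1609 -0.7978] 
axes x,y,z cols:
 [[-0.0003 -0.1167 -0.9932]
 [-0.0007 -0.9932  0.1167]
 [-1.      0.0007  0.0002]] 
q [-0.1381  0.3584 -0.0732  2.025   0.0381  0.7599 -1.9221]
turn units [-0.0003  0.     -0.0001] deg [-0.1037  0.0133 -0.041 ]
shift units (final axes) [ 0.9735 -0.0382 -0.1079]
```

Call:
step_arm(
  plan=[
    [0.15, -0.04, -0.11, 0, 0, 0],
    [0.4, 0, 0, 0, 0, 0],
    [0.38, 0, 0, 0, 0, 0],
    [0, 0, 0, 0, 0, 0],
    [0, 0, 0, 0, 0, 0],
  ],
)

```text
t: 25.15
eef_pos: [0.52, 0.0419, 0.0867]
tool_rot: [0.041, -0.706, 0.041, 0.706]
contact_force: [0.8, 0.5, -0.4]
gripper_width: 0.208
```

```bash
python3 -c "
from h import *
o=snap('9');st();goto(.5198,.041,.053,-96.6)
crop('s',o['side'][0],(270,180,370,260),7,'c18.png')"
```

```text
t 25.25 p [0.5204 0.042  0.0873] w 0.20728686828179482 F [-0.1607  0.392  -1.0841] 
axes x,y,z cols:
 [[ 0.0008 -0.1162 -0.9932]
 [ 0.0001 -0.9932  0.1162]
 [-1.     -0.0002 -0.0008]] 
q [-0.1419  0.4216 -0.0715  2.0375  0.0464  0.6832 -1.9303]
turn units [-0.0002 -0.0001  0.    ] deg [-0.0752 -0.0443  0.0125]
shift units (final axes) [0.8567 0.0256 0.0115]
```

View pics/c18.png

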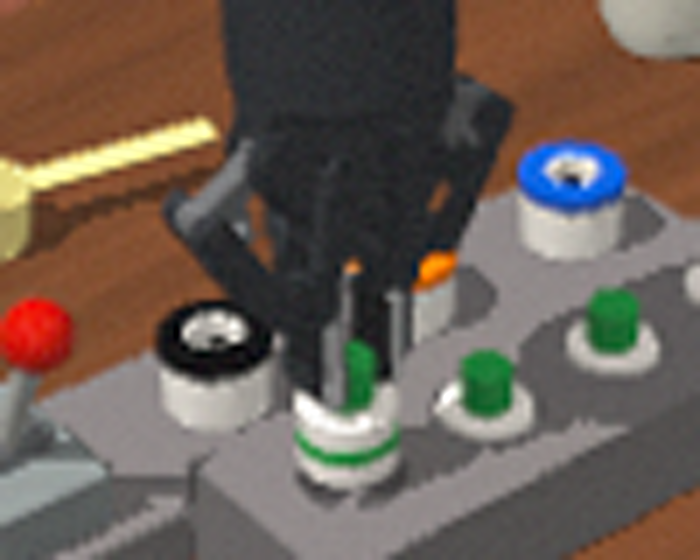

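Call:
step_arm(
  plan=[
    [0.12, 0.025, 0.01, 0, 0, 0],
    [0.15, 0, 0, 0, 0, 0],
    [0.12, 0, 0, 0, 0, 0],
    [0.12, 0, 0, 0, 0, 0],
    [0.12, 0, 0, 0, 0, 0],
    [0.12, 0, 0, 0, 0, 0],
    [0.08, 0, 0, 0, 0, 0],
    [0, 0, 0, 0, 0, 0],
  ],
)

```text
t: 26.25
eef_pos: [0.5199, 0.0409, 0.0537]
tool_rot: [-0.041, 0.706, -0.041, -0.706]
contact_force: [1.2, -2.0, 0.8]
gripper_width: 0.209
```

Call:
step_arm(
  plan=[
    [0, 0, 0, 0, 0, 0],
    [0, 0, 0, 0, 0, 0],
    [0, 0, 0, 0, 0, 0],
  ],
  fingers=0.1,
)

```text
t: 26.62
eef_pos: [0.5193, 0.0413, 0.0536]
tool_rot: [0.041, -0.706, 0.041, 0.706]
contact_force: [0.0, -1.2, -0.6]
gripper_width: 0.449
```

Call:
step_arm(
  plan=[
    [-0.4, 0, 0, 0, 0, 0],
    [-0.8, 0, 0, 0, 0, 0],
    [-1, 0, 0, 0, 0, 0],
    [-1, 0, 0, 0, 0, 0],
    [-1, -0.3, 0, 0, 0, 0],
    [-1, -0.8, 0, 0, 0, 0],
    [-0.5, -1, 0, 0, 0, 0],
    [0, -1, 0, 0, 0, 0],
  ],
)

```text
t: 27.62
eef_pos: [0.5349, 0.1656, 0.2854]
tool_rot: [-0.042, 0.708, -0.041, -0.704]
contact_force: [-0.1, -0.3, -0.4]
gripper_width: 0.447
```

```bash
python3 - <<'E'
from h import *
o=snap('10');st()
crop('s',o['side'][0],(270,140,410,250),5.5,'c19.png')
crop('s',o['top'][0],(150,150,390,290),3.3,'c20.png')
goto(.4822,.3619,.25,-96.6)
E
```

```text
t 27.725 p [0.5333 0.1698 0.2834] w 0.4503586560387711 F [-0.196  -0.4156  0.5026] 
axes x,y,z cols:
 [[ 0.0017 -0.1091 -0.994 ]
 [ 0.0035 -0.994   0.1091]
 [-1.     -0.0036 -0.0013]] 
q [-0.3004  0.2459 -0.1416  1.7671  0.0354  1.1282 -2.133 ]
turn units [ 0.0009 -0.0002  0.0006] deg [ 0.3374 -0.0759  0.2086]
shift units (final axes) [ 0.8352 -4.623   1.8215]
```

View pics/c19.png

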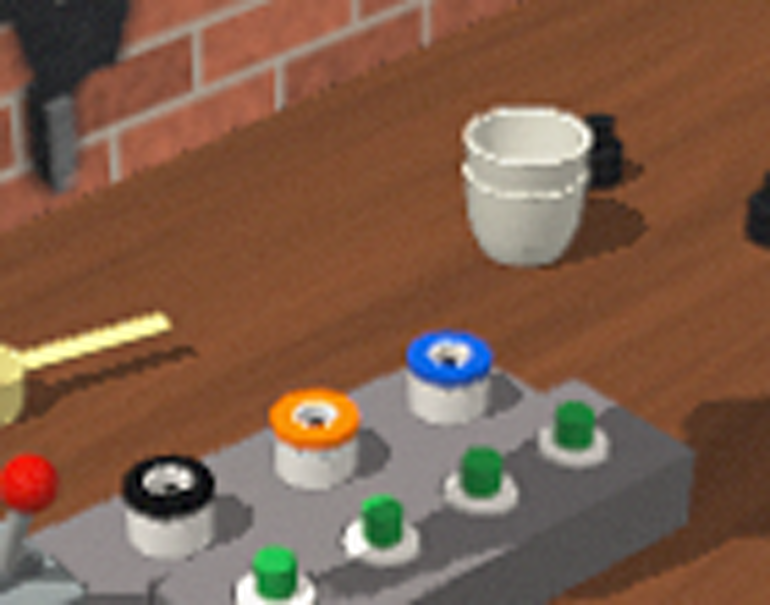

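View pics/c20.png

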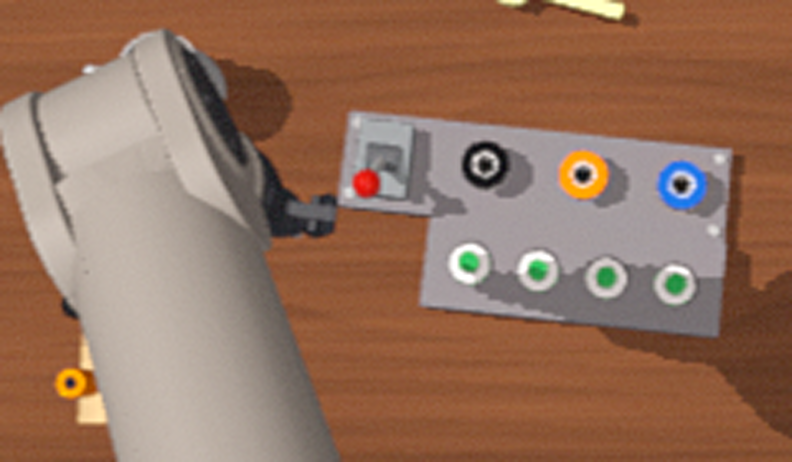

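```bash
python3 - <<'E'
from h import *
f=lambda c:((c[0]+.5)/3.5-.5+140,(c[1]+.5)/3.5-.5+220)
for n,t,b in [('blue',(165,209),(193,338)),('black',(229,268),(254,406)),('orange',(295,342),(321,480))]:
    print(n,onz('side',*f(t),.14),onz('side',*f(b),.045))
g=lambda c:((c[0]+.5)/4-.5+150,(c[1]+.5)/4-.5+150)
for n,c in [('tb',(139,288)),('tk',(135,376)),('to',(134,464))]: print(n,onz('top',*g(c),.045))
for c in [(130,322),(330,592),(407,487)]: print('rack',onz('side',*f(c),.045 if c[0]!=330 else 0))
E
```

```text
blue [0.547  0.3643 0.14  ] [0.5441 0.3693 0.045 ]
black [0.4832 0.362  0.14  ] [0.477  0.3694 0.045 ]
orange [0.417  0.3644 0.14  ] [0.4115 0.3692 0.045 ]
tb [0.549  0.3655 0.045 ]
tk [0.4829 0.3657 0.045 ]
to [0.418  0.3637 0.045 ]
rack [0.5814 0.3894 0.045 ]
rack [0.3847 0.3887 0.    ]
rack [0.3766 0.3403 0.045 ]
```

Call:
step_arm(
  plan=[
    [0, -0.9, 0.4, 0.0009, 0, 0.0005],
    [0, -1, 0.4, 0, 0, 0],
    [0, -1, 0.4, 0, 0, 0],
    [0, -1, 0.4, 0, 0, 0],
    [0.2, -0.8, 0.3, 0, 0, 0],
    [0.5, 0, 0, 0, 0, 0],
    [0.5, 0, 0, 0, 0, 0],
    [0, 0, 0, 0, 0, 0],
  ],
)

```text
t: 28.72
eef_pos: [0.4805, 0.3583, 0.2324]
tool_rot: [0.041, -0.705, 0.045, 0.707]
contact_force: [-0.1, 1.0, -0.9]
gripper_width: 0.453
```

Call:
step_arm(
  plan=[
    [0, 0, 0, 0, 0, 0],
  ],
)

```text
t: 28.85
eef_pos: [0.4816, 0.3596, 0.2344]
tool_rot: [-0.043, 0.706, -0.044, -0.705]
contact_force: [-0.3, 0.4, 0.5]
gripper_width: 0.448
```

```bash
python3 -c "
from h import *
st();goto(.4827,.362,.16,-96.6)"
```

```text
t 28.85 p [0.4816 0.3596 0.2344] w 0.4481622726405495 F [-0.3469  0.4414  0.4867] 
axes x,y,z cols:
 [[ 0.0006 -0.1225 -0.9925]
 [-0.0025 -0.9925  0.1225]
 [-1.      0.0024 -0.0009]] 
q [-0.5695  0.3652 -0.2275  1.7224  0.0947  1.0658 -2.5221]
turn units [-0.0012 -0.0001 -0.0004] deg [-0.4365 -0.0538 -0.1378]
shift units (final axes) [ 1.8609 -0.0634 -0.0195]
```

Call:
step_arm(
  plan=[
    [0.3, -0.06, -0.02, -0.001, 0, 0],
    [0.7, 0, 0, 0, 0, 0],
    [0.7, 0, 0, 0, 0, 0],
    [0.1, 0, 0, 0, 0, 0],
    [0, 0, 0, 0, 0, 0],
  ],
)

```text
t: 29.48
eef_pos: [0.4825, 0.3621, 0.1617]
tool_rot: [-0.04, 0.706, -0.042, -0.706]
contact_force: [1.2, 0.8, -0.5]
gripper_width: 0.451
```

```bash
python3 - <<'E'
from h import *
o=snap('11');st()
crop('s',o['side'][0],(150,220,290,340),5.5,'c21.png')
goto(.4827,.362,.1,-96.6)
E
```

```text
t 29.575 p [0.4829 0.3625 0.1625] w 0.4499613953101945 F [-0.145   0.1865  0.6127] 
axes x,y,z cols:
 [[ 0.0012 -0.1156 -0.9933]
 [-0.0017 -0.9933  0.1156]
 [-1.      0.0016 -0.0014]] 
q [-0.5781  0.4434 -0.2225  1.7852  0.1213  0.9265 -2.5394]
turn units [-0.0001 -0.0002 -0.0003] deg [-0.0379 -0.0801 -0.0912]
shift units (final axes) [1.5619 0.0123 0.0027]
```

View pics/c21.png

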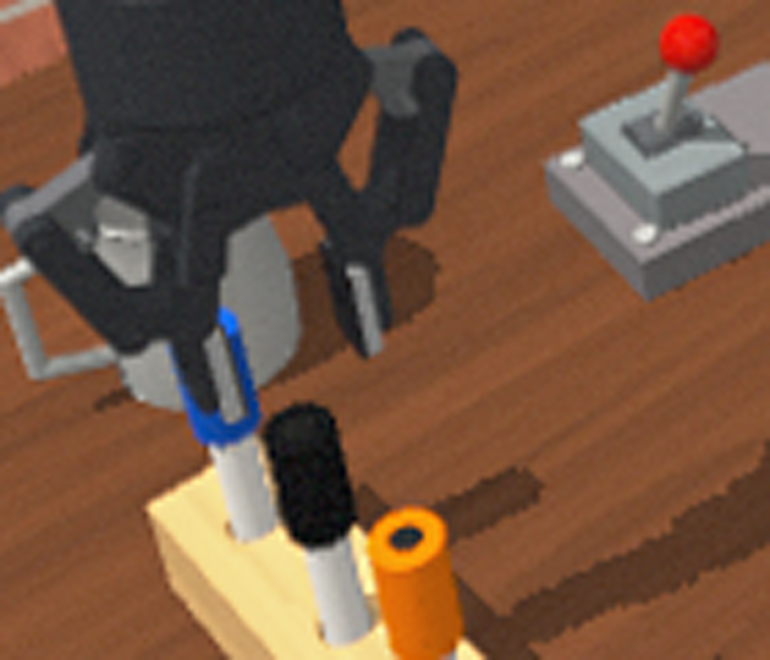

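Fingers straddle the black tube's top (crop (300,425)). Down and grip.

Call:
step_arm(
  plan=[
    [0.4, 0.01, 0, 0, 0, 0],
    [0.5, 0, 0, 0, 0, 0],
    [0.45, 0, 0, 0, 0, 0],
    [0.2, 0, 0, 0, 0, 0],
    [0, 0, 0, 0, 0, 0],
  ],
)

```text
t: 30.2
eef_pos: [0.4819, 0.361, 0.0985]
tool_rot: [0.04, -0.706, 0.042, 0.706]
contact_force: [-0.0, -0.2, -0.2]
gripper_width: 0.45
```

Call:
step_arm(
  plan=[
    [0, 0, 0, 0, 0, 0],
    [0, 0, 0, 0, 0, 0],
    [0, 0, 0, 0, 0, 0],
    [0, 0, 0, 0, 0, 0],
  ],
  fingers=1,
  force=70,
)

```text
t: 30.7
eef_pos: [0.4826, 0.3624, 0.1]
tool_rot: [-0.04, 0.706, -0.041, -0.706]
contact_force: [0.5, 3.9, 1.2]
gripper_width: 0.26
```

Call:
step_arm(
  plan=[
    [-0.5, 0, 0, 0, 0, 0],
    [-0.8, 0, 0, 0, 0, 0],
    [-1, 0, 0, 0, 0, 0],
    [-1, 0, 0, 0, 0, 0],
    [-1, 0, 0, 0, 0, 0],
    [-0.2, 0, 0, 0, 0, 0],
    [0, 0, 0, 0, 0, 0],
  ],
)

```text
t: 31.58
eef_pos: [0.482, 0.361, 0.2787]
tool_rot: [0.04, -0.706, 0.043, 0.706]
contact_force: [-0.5, -0.0, -1.0]
gripper_width: 0.265
```

```bash
python3 - <<'E'
from h import *
o=snap('12');st()
crop('s',o['side'][0],(130,130,290,290),4,'c22.png')
print(man(45,90));goto(*man(45,90),.26,-96.6)
E
```

```text
t 31.675 p [0.4815 0.3608 0.2773] w 0.2666586417314124 F [ 0.3891  0.4623 -1.0046] 
axes x,y,z cols:
 [[-0.0028 -0.1157 -0.9933]
 [-0.0056 -0.9933  0.1158]
 [-1.      0.0059  0.0021]] 
q [-0.5675  0.3328 -0.2314  1.6671  0.0841  1.1572 -2.5078]
[0.6086 0.0277]
turn units [-0.0001  0.0003 -0.0009] deg [-0.0467  0.1228 -0.3382]
shift units (final axes) [ 0.432   7.9074 -4.1133]
```

View pics/c22.png

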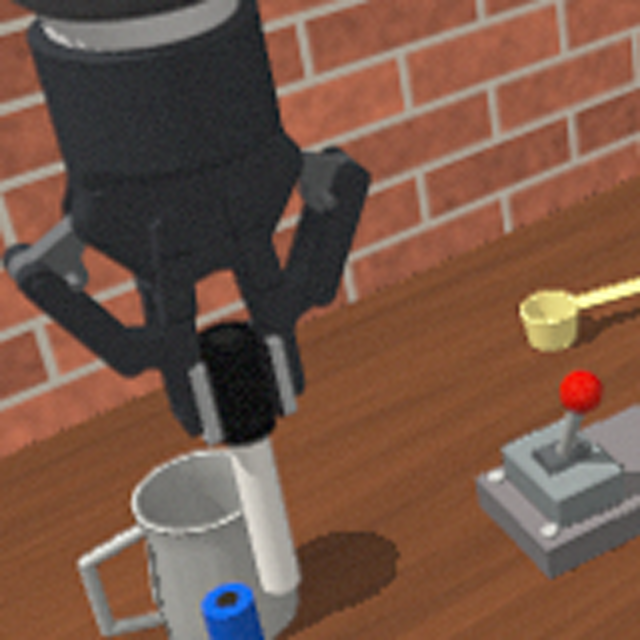

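Call:
step_arm(
  plan=[
    [0.05, 0.8, -0.4, 0, 0, -0.0008],
    [0.05, 1, -0.5, 0, 0, 0],
    [0.05, 1, -0.5, 0, 0, 0],
    [0.05, 1, -0.5, 0, 0, 0],
    [0.05, 1, -0.5, 0, 0, 0],
    [0.05, 1, -0.5, 0, 0, 0],
    [0.05, 1, -0.6, 0, 0, 0],
    [0.05, 0.9, -0.5, 0, 0, 0],
  ],
)

```text
t: 32.67
eef_pos: [0.6051, 0.0353, 0.2608]
tool_rot: [0.041, -0.705, 0.041, 0.707]
contact_force: [0.8, -0.3, -0.7]
gripper_width: 0.266
```

Call:
step_arm(
  plan=[
    [0, 0, 0, 0, 0, 0],
    [0, 0, 0, 0, 0, 0],
  ],
)

```text
t: 32.92
eef_pos: [0.6047, 0.0379, 0.2613]
tool_rot: [0.042, -0.705, 0.04, 0.707]
contact_force: [0.2, -0.1, -1.7]
gripper_width: 0.265
```

```bash
python3 -c "
from h import *
st();goto(*man(45,90),.165,-96.6)"
```

```text
t 32.925 p [0.6047 0.0379 0.2613] w 0.2652163345274845 F [ 0.2173 -0.1439 -1.7051] 
axes x,y,z cols:
 [[-0.0026 -0.1153 -0.9933]
 [ 0.0021 -0.9933  0.1153]
 [-1.     -0.0018  0.0028]] 
q [-0.1043  0.3412 -0.077   1.6877  0.0259  1.116  -1.8748]
turn units [-0.0001  0.0004  0.0003] deg [-0.0236  0.16    0.1016]
shift units (final axes) [ 2.4083  0.2424 -0.1273]
```

Call:
step_arm(
  plan=[
    [0.3, 0.24, -0.13, 0, 0.0004, 0.0003],
    [0.7, 0, 0, 0, 0, 0],
    [0.7, 0, 0, 0, 0, 0],
    [0.6, 0, 0, 0, 0, 0],
    [0.25, 0, 0, 0, 0, 0],
    [0, 0, 0, 0, 0, 0],
    [0, 0, 0, 0, 0, 0],
  ],
)

```text
t: 33.8
eef_pos: [0.6105, 0.0274, 0.1617]
tool_rot: [-0.041, 0.707, -0.041, -0.704]
contact_force: [0.2, -0.3, -0.7]
gripper_width: 0.265
```

```bash
python3 - <<'E'
from h import *
o=snap('13');st()
crop('s',o['side'][0],(260,170,350,250),8,'c23.png')
crop('s',o['top'][0],(250,160,340,240),8,'c24.png')
goto(*man(45,90),.145,-96.6)
p,_=tool()
print((proj('side',[p[0],p[1],p[2]-.09])-[260,170])*8,(proj('side',[*man(45,90),.055])-[260,170])*8)
E
```

```text
t 33.9 p [0.6105 0.0274 0.1618] w 0.2638331752821943 F [-0.9758  0.4001 -1.1352] 
axes x,y,z cols:
 [[ 0.0044 -0.1156 -0.9933]
 [-0.0001 -0.9933  0.1156]
 [-1.     -0.0004 -0.0044]] 
q [-0.0919  0.4439 -0.0726  1.7798  0.0403  0.915  -1.8686]
turn units [-0.0001 -0.0007  0.0001] deg [-0.0368 -0.252   0.0241]
shift units (final axes) [ 0.4212 -0.003   0.0485]
[313.8591 413.9819] [319.4829 458.6484]
```

View pics/c23.png

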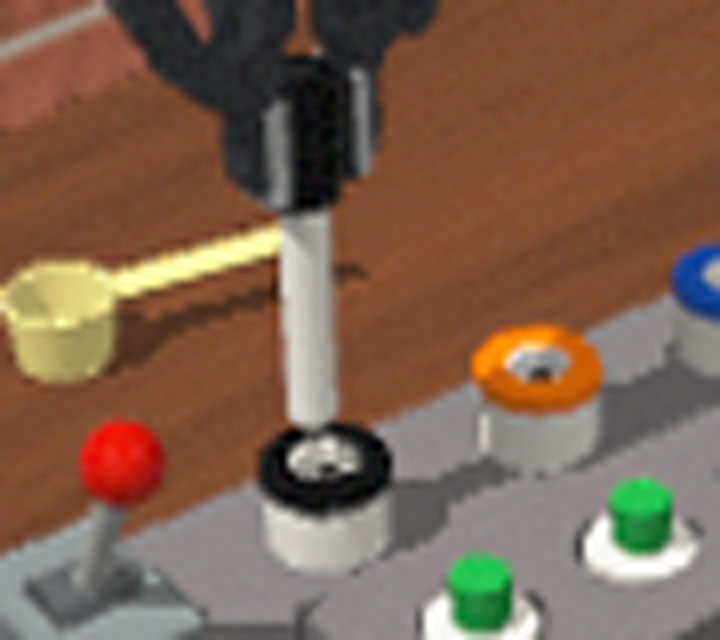

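View pics/c24.png

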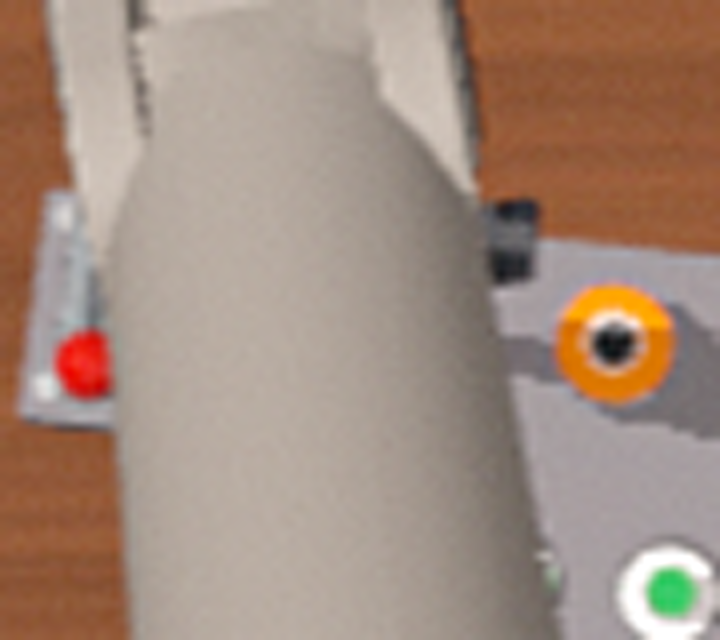

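```bash
python3 - <<'E'
from h import *
for n,tag in(('top','0'),('side','0'),('side','13')):
    P=cloud(n,np.load(f'pics/{n}{tag}.npy'))
    for y in(-90,0,90):
        c=man(45,y); m=(np.hypot(P[...,0]-c[0],P[...,1]-c[1])<.026)&(P[...,2]>.048)&(P[...,2]<.07)
        q=P[m]; print(n,tag,y,len(q),'z',np.percentile(q[:,2],[10,50,90]),'mid',(q[:,:2].min(0)+q[:,:2].max(0))/2,q[:,:2].mean(0),c)
    c=man(-45,0); m=(abs(P[...,0]-.52)<.012)&(abs(P[...,1]+.05)<.05); q=P[m];print('block',np.percentile(q[:,2],[10,50,90]))
E
```

```text
top 0 -90 146 z [0.0529 0.0565 0.0596] mid [ 0.5879 -0.1529] [ 0.5888 -0.1536] [ 0.5879 -0.1511]
top 0 0 147 z [0.0527 0.0562 0.0593] mid [ 0.5988 -0.0659] [ 0.5994 -0.0647] [ 0.5982 -0.0617]
top 0 90 147 z [0.0526 0.0559 0.0592] mid [0.61   0.0243] [0.6099 0.0246] [0.6086 0.0277]
block [0.0192 0.0252 0.0473]
side 0 -90 112 z [0.0495 0.0533 0.0548] mid [ 0.5886 -0.1506] [ 0.5872 -0.1493] [ 0.5879 -0.1511]
side 0 0 127 z [0.0504 0.0531 0.0546] mid [ 0.5991 -0.0624] [ 0.5977 -0.0609] [ 0.5982 -0.0617]
side 0 90 142 z [0.0502 0.0534 0.0552] mid [0.6095 0.0275] [0.6081 0.028 ] [0.6086 0.0277]
block [0.0207 0.0384 0.0441]
side 13 -90 112 z [0.0502 0.0534 0.055 ] mid [ 0.589  -0.1507] [ 0.5869 -0.149 ] [ 0.5879 -0.1511]
side 13 0 126 z [0.0503 0.0533 0.0547] mid [ 0.5995 -0.0629] [ 0.5979 -0.0608] [ 0.5982 -0.0617]
side 13 90 139 z [0.0506 0.0533 0.055 ] mid [0.6095 0.0268] [0.6079 0.0281] [0.6086 0.0277]
block [0.0424 0.0448 0.0627]
```

Call:
step_arm(
  plan=[
    [0.1, 0, 0.05, 0, -0.0007, 0],
    [0.2, 0, 0, 0, 0, 0],
    [0.15, 0, 0, 0, 0, 0],
    [0.1, 0, 0, 0, 0, 0],
    [0, 0, 0, 0, 0, 0],
    [0, 0, 0, 0, 0, 0],
  ],
)

```text
t: 34.65
eef_pos: [0.6088, 0.026, 0.1388]
tool_rot: [-0.041, 0.706, -0.042, -0.706]
contact_force: [3.8, -5.0, -0.1]
gripper_width: 0.265
```

```bash
python3 - <<'E'
from h import *
o=snap('14');st()
crop('s',o['side'][0],(260,170,350,250),8,'c25.png')
goto(*man(45,90),.113,-96.6)
E
```

```text
t 34.75 p [0.6088 0.026  0.1388] w 0.2673637441096865 F [ 3.024  -4.5224 -0.1691] 
axes x,y,z cols:
 [[ 0.     -0.1166 -0.9932]
 [-0.0014 -0.9932  0.1166]
 [-1.      0.0013 -0.0002]] 
q [-0.0915  0.4706 -0.0715  1.7983  0.044   0.8745 -1.871 ]
turn units [-0.0003 -0.     -0.0002] deg [-0.0934 -0.0108 -0.0773]
shift units (final axes) [ 0.6449 -0.0423  0.0092]
```

View pics/c25.png

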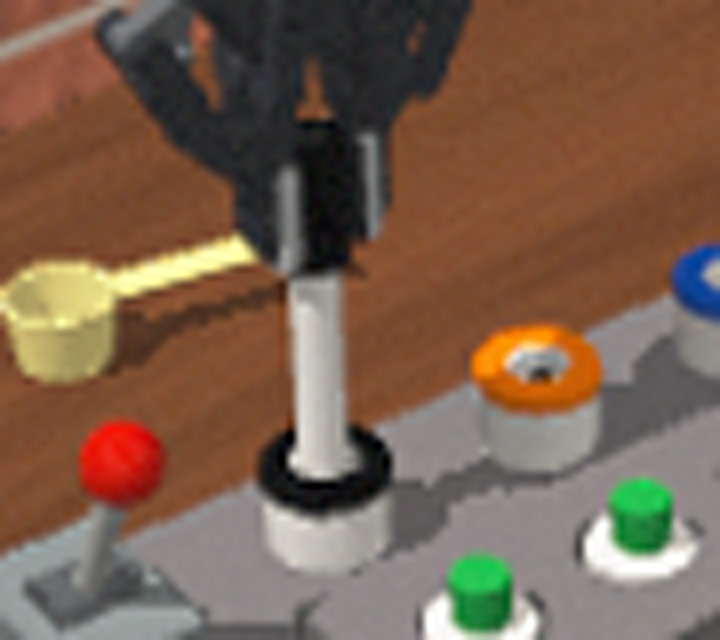

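Call:
step_arm(
  plan=[
    [0, 0.045, -0.025, 0, 0, 0],
    [0, 0, 0, 0, 0, 0],
  ],
)

```text
t: 35.0
eef_pos: [0.6088, 0.0254, 0.1387]
tool_rot: [0.041, -0.705, 0.041, 0.706]
contact_force: [2.1, -3.0, -0.7]
gripper_width: 0.263
```

Call:
step_arm(
  plan=[
    [0, 0.04, -0.03, 0, 0, 0],
    [0.1, 0, 0, 0, 0, 0],
    [0.1, 0, 0, 0, 0, 0],
    [0.1, 0, 0, 0, 0, 0],
    [0, 0, 0, 0, 0, 0],
  ],
)

```text
t: 35.62
eef_pos: [0.6095, 0.0243, 0.1262]
tool_rot: [0.041, -0.705, 0.041, 0.707]
contact_force: [2.9, 0.5, -4.4]
gripper_width: 0.265
```

Call:
step_arm(
  plan=[
    [0.1, 0, -0.02, 0, 0, 0],
    [0.1, 0, 0, 0, 0, 0],
    [0.1, 0, 0, 0, 0, 0],
    [0.05, 0, 0, 0, 0, 0],
    [0, 0, 0, 0, 0, 0],
  ],
)

```text
t: 36.25
eef_pos: [0.6103, 0.0242, 0.1129]
tool_rot: [0.041, -0.705, 0.041, 0.707]
contact_force: [0.2, 1.3, 2.6]
gripper_width: 0.264
```

Push a bit further to feel the floor.

Call:
step_arm(
  plan=[
    [0.05, 0, 0, 0, 0, 0],
    [0.05, 0, 0, 0, 0, 0],
    [0, 0, 0, 0, 0, 0],
  ],
)

```text
t: 36.62
eef_pos: [0.6122, 0.0246, 0.1122]
tool_rot: [-0.041, 0.707, -0.04, -0.705]
contact_force: [-3.7, 1.8, 24.0]
gripper_width: 0.262
```

Call:
step_arm(
  plan=[
    [-0.05, 0, 0, 0, 0, 0],
    [0, 0, 0, 0, 0, 0],
    [0, 0, 0, 0, 0, 0],
    [0, 0, 0, 0, 0, 0],
  ],
  fingers=0.1,
)

```text
t: 37.12
eef_pos: [0.6099, 0.0237, 0.1102]
tool_rot: [0.041, -0.705, 0.041, 0.707]
contact_force: [0.5, 0.9, -0.4]
gripper_width: 0.451
```

Call:
step_arm(
  plan=[
    [-0.5, 0, 0, 0, 0, 0],
    [-1, 0, 0, 0, 0, 0],
    [-1, 0, 0, 0, 0, 0],
    [-0.8, -0.4, 0.2, 0, 0, 0],
    [-0.2, -1, 0.4, 0, 0, 0],
    [0, -1, 0.4, 0, 0, 0],
    [0, -1, 0.2, 0, 0, 0],
    [0, -1, 0.2, 0, 0, 0],
  ],
)

```text
t: 38.12
eef_pos: [0.5749, 0.2061, 0.2507]
tool_rot: [0.041, -0.705, 0.041, 0.707]
contact_force: [0.5, 0.2, 0.3]
gripper_width: 0.445
```

```bash
python3 - <<'E'
from h import *
o=snap('15');st()
crop('s',o['side'][0],(150,140,350,330),4,'c26.png')
goto(.5476,.3647,.25,-96.6)
E
```

```text
t 38.225 p [0.5735 0.2115 0.2506] w 0.45005278595434084 F [ 0.1212 -0.2552  0.1215] 
axes x,y,z cols:
 [[-0.0029 -0.1077 -0.9942]
 [ 0.0034 -0.9942  0.1077]
 [-1.     -0.003   0.0033]] 
q [-0.3398  0.3623 -0.147   1.6839  0.0534  1.1007 -2.1803]
turn units [0.0012 0.0005 0.0005] deg [0.4191 0.1885 0.1722]
shift units (final axes) [ 0.0157 -3.731   1.0845]
```

View pics/c26.png

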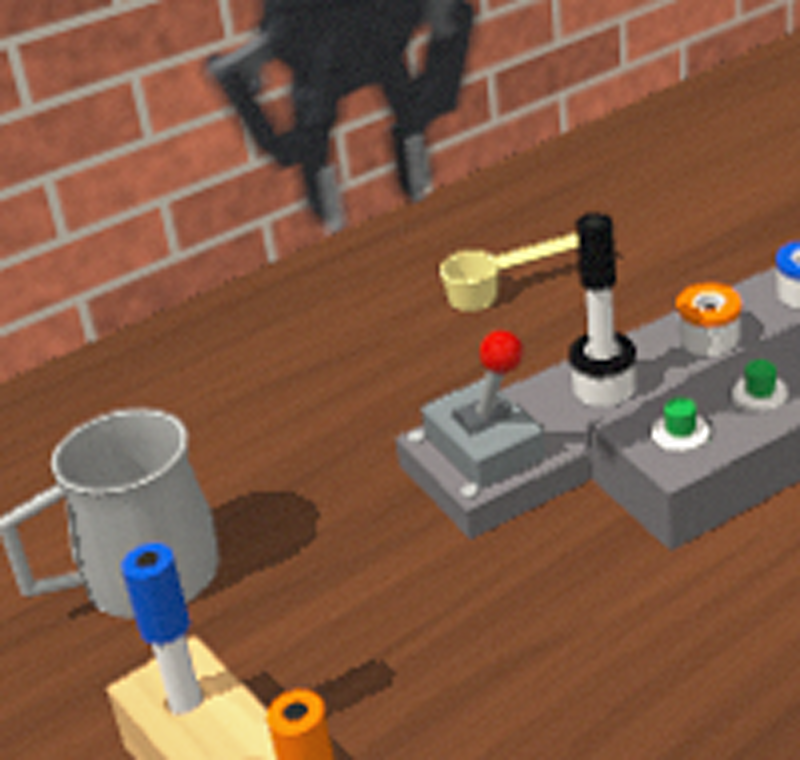

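Call:
step_arm(
  plan=[
    [0, -0.8, 0.2, 0.0012, 0, 0],
    [0, -1, 0.3, 0, 0, 0],
    [0, -1, 0.3, 0, 0, 0],
    [0, -0.9, 0.28, 0, 0, 0],
    [0.3, 0, 0, 0, 0, 0],
    [0.7, 0, 0, 0, 0, 0],
    [0.6, 0, 0, 0, 0, 0],
    [0.5, 0, 0, 0, 0, 0],
  ],
)

```text
t: 39.22
eef_pos: [0.5506, 0.3553, 0.1653]
tool_rot: [0.044, -0.705, 0.045, 0.707]
contact_force: [0.1, 0.5, 0.3]
gripper_width: 0.457
```

Call:
step_arm(
  plan=[
    [0, 0, 0, 0, 0, 0],
    [0, 0, 0, 0, 0, 0],
  ],
)

```text
t: 39.48
eef_pos: [0.5509, 0.3572, 0.1677]
tool_rot: [0.044, -0.705, 0.043, 0.706]
contact_force: [-0.5, 0.5, 0.8]
gripper_width: 0.452
```

```bash
python3 - <<'E'
from h import *
o=snap('16');st()
crop('s',o['side'][0],(130,210,270,330),5.5,'c27.png')
goto(.5476,.3647,.1,-96.6)
E
```

```text
t 39.575 p [0.551  0.3576 0.1682] w 0.45155091782703655 F [0.1748 0.2783 0.0761] 
axes x,y,z cols:
 [[-0.0001 -0.1233 -0.9924]
 [ 0.0014 -0.9924  0.1233]
 [-1.     -0.0014  0.0003]] 
q [-0.5434  0.5138 -0.1761  1.6513  0.1021  0.9847 -2.4481]
turn units [-0.0013  0.0001  0.0002] deg [-0.4834  0.0181  0.0803]
shift units (final axes) [ 1.7046 -0.1671  0.1047]
```

View pics/c27.png

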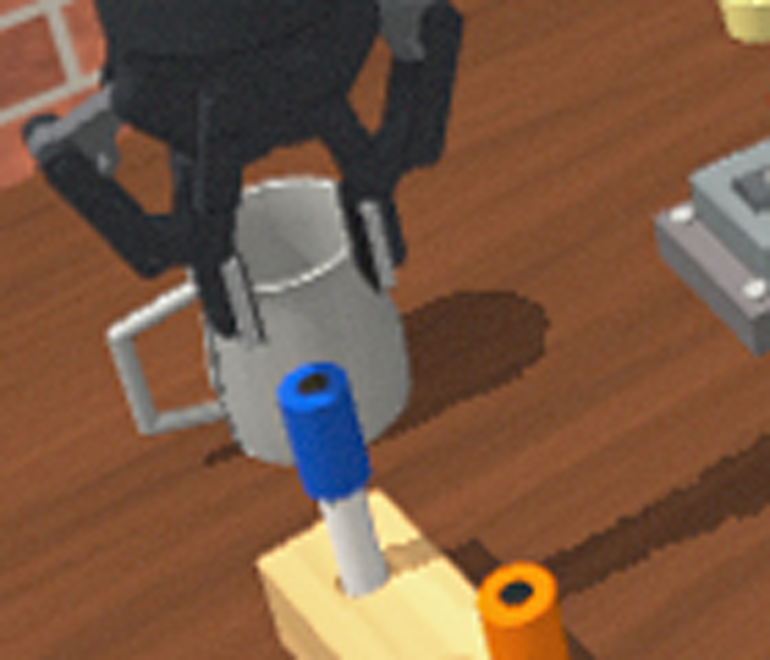

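Call:
step_arm(
  plan=[
    [0, -0.17, 0.1, -0.0013, 0, 0],
    [0.3, 0, 0, 0, 0, 0],
    [0.5, 0, 0, 0, 0, 0],
    [0.5, 0, 0, 0, 0, 0],
    [0.3, 0, 0, 0, 0, 0],
    [0.1, 0, 0, 0, 0, 0],
    [0, 0, 0, 0, 0, 0],
  ],
)

```text
t: 40.45
eef_pos: [0.5471, 0.3645, 0.0988]
tool_rot: [0.041, -0.705, 0.041, 0.707]
contact_force: [-0.5, 1.1, 0.3]
gripper_width: 0.45
```

Call:
step_arm(
  plan=[
    [0, 0, 0, 0, 0, 0],
    [0, 0, 0, 0, 0, 0],
    [0, 0, 0, 0, 0, 0],
    [0, 0, 0, 0, 0, 0],
  ],
  fingers=1,
)

```text
t: 40.95
eef_pos: [0.5475, 0.3649, 0.0998]
tool_rot: [0.041, -0.706, 0.04, 0.706]
contact_force: [-0.2, 0.4, 6.4]
gripper_width: 0.263
```

Call:
step_arm(
  plan=[
    [-0.5, 0, 0, 0, 0, 0],
    [-0.8, 0, 0, 0, 0, 0],
    [-1, 0, 0, 0, 0, 0],
    [-1, 0, 0, 0, 0, 0],
    [-1, 0, 0, 0, 0, 0],
    [-0.3, 0, 0, 0, 0, 0],
    [0, 0, 0, 0, 0, 0],
  ],
)

```text
t: 41.82
eef_pos: [0.5473, 0.3643, 0.2836]
tool_rot: [0.041, -0.706, 0.041, 0.706]
contact_force: [0.6, -0.6, -1.1]
gripper_width: 0.262
```

```bash
python3 - <<'E'
from h import *
o=snap('17');st()
crop('s',o['side'][0],(130,110,290,270),4,'c28.png')
goto(.589,-.1535,.27,-96.6)
E
```

```text
t 41.925 p [0.5466 0.3638 0.2814] w 0.26393864949242196 F [ 0.6297  0.6906 -0.4274] 
axes x,y,z cols:
 [[-0.0041 -0.1149 -0.9934]
 [-0.0016 -0.9934  0.1149]
 [-1.      0.0021  0.0039]] 
q [-0.5496  0.4189 -0.1835  1.5303  0.078   1.2038 -2.4319]
turn units [-0.      0.0006 -0.0003] deg [-0.0004  0.2221 -0.1185]
shift units (final axes) [ 0.284  12.7237 -2.5397]
```

View pics/c28.png

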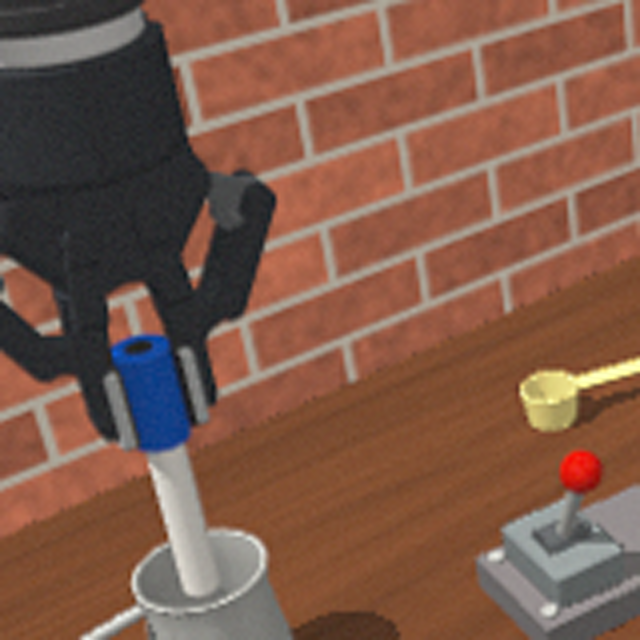

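Call:
step_arm(
  plan=[
    [0, 0.8, -0.1, 0, 0.0005, 0],
    [0, 1, -0.2, 0, 0, 0],
    [0, 1, -0.2, 0, 0, 0],
    [0, 1, -0.2, 0, 0, 0],
    [0, 1, -0.2, 0, 0, 0],
    [0, 1, -0.2, 0, 0, 0],
    [0, 1, -0.2, 0, 0, 0],
    [0, 1, -0.2, 0, 0, 0],
  ],
)

```text
t: 42.92
eef_pos: [0.5701, 0.0461, 0.2811]
tool_rot: [0.04, -0.705, 0.041, 0.707]
contact_force: [1.1, 0.9, -0.4]
gripper_width: 0.266
```

Call:
step_arm(
  plan=[
    [0, 1, -0.2, 0, 0, 0],
    [0, 1, -0.2, 0, 0, 0],
    [0, 1, -0.2, 0, 0, 0],
    [0, 1, -0.2, 0, 0, 0],
    [0, 0.8, -0.2, 0, 0, 0],
    [0, 0, 0, 0, 0, 0],
    [0, 0, 0, 0, 0, 0],
  ],
)

```text
t: 43.8
eef_pos: [0.5881, -0.1467, 0.2817]
tool_rot: [0.041, -0.705, 0.04, 0.706]
contact_force: [0.1, 0.8, -0.8]
gripper_width: 0.263
```

```bash
python3 - <<'E'
from h import *
st();goto(.589,-.1535,.16,-96.6)
E
```

```text
t 43.8 p [ 0.5881 -0.1467  0.2817] w 0.2632024575452681 F [ 0.1006  0.8176 -0.7596] 
axes x,y,z cols:
 [[-0.0012 -0.1143 -0.9934]
 [ 0.0009 -0.9934  0.1143]
 [-1.     -0.0008  0.0013]] 
q [ 0.1191  0.322   0.0293  1.6688 -0.0109  1.1523 -1.534 ]
turn units [0.0001 0.0002 0.0001] deg [0.036  0.0761 0.0432]
shift units (final axes) [ 3.0419  0.1669 -0.041 ]
```

Call:
step_arm(
  plan=[
    [0.3, 0.17, -0.04, 0, 0, 0],
    [0.7, 0, 0, 0, 0, 0],
    [0.7, 0, 0, 0, 0, 0],
    [0.7, 0, 0, 0, 0, 0],
    [0.5, 0, 0, 0, 0, 0],
    [0.1, 0, 0, 0, 0, 0],
    [0, 0, 0, 0, 0, 0],
    [0, 0, 0, 0, 0, 0],
  ],
)

```text
t: 44.8
eef_pos: [0.5904, -0.1547, 0.164]
tool_rot: [-0.041, 0.707, -0.041, -0.705]
contact_force: [-0.2, -0.2, -1.1]
gripper_width: 0.264
```

```bash
python3 - <<'E'
from h import *
o=snap('18');st();goto(.589,-.1535,.145,-96.6)
crop('s',o['side'][0],(310,140,400,220),8,'c29.png')
p,r=tool(); f=p+.09*r.as_matrix()[:,0]
print('foot',f,(proj('side',f)-[310,140])*8-[-4,-4])
E
```

```text
t 44.9 p [ 0.5902 -0.1547  0.164 ] w 0.26307078475395906 F [-0.1968  0.1668 -1.0378] 
axes x,y,z cols:
 [[ 0.0029 -0.1149 -0.9934]
 [-0.0004 -0.9934  0.1149]
 [-1.      0.0001 -0.0029]] 
q [ 0.1355  0.4388  0.0246  1.7845 -0.0133  0.9155 -1.5202]
turn units [-0.     -0.0005 -0.    ] deg [-0.0001 -0.1656 -0.0042]
shift units (final axes) [ 0.4746 -0.0275  0.0343]
foot [ 0.5905 -0.1548  0.074 ] [335.6977 464.3858]
```

View pics/c29.png

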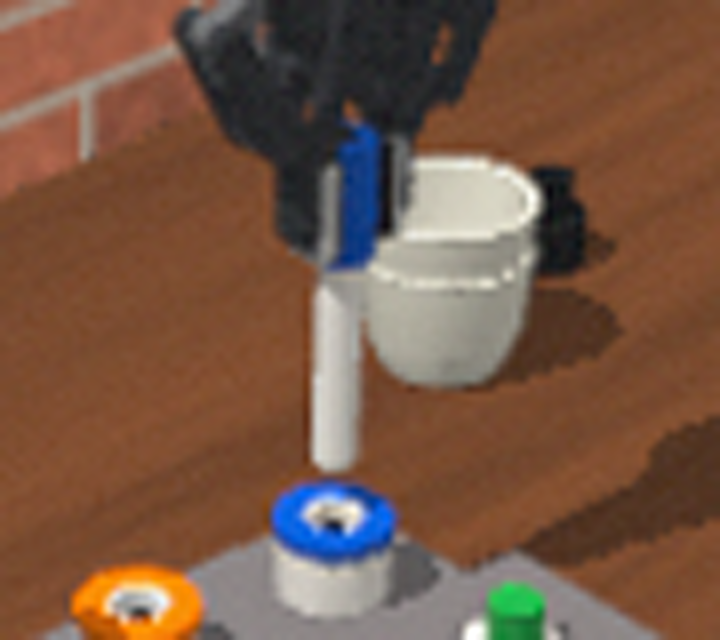

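```bash
python3 - <<'E'
from h import *
a=(proj('side',[.61,.0243,.055])-[260,170])*8+3.5; print('black pred',a,'obs 325.5 466')
for p in([.5905,-.1548],[.589,-.1535],[.5893,-.1546],[.588,-.151]): print(p,(proj('side',[*p,.055])-[310,140])*8+3.5)
E
```

```text
black pred [327.8448 456.0493] obs 325.5 466
[0.5905, -0.1548] [334.0549 508.6895]
[0.589, -0.1535] [334.7577 511.6227]
[0.5893, -0.1546] [336.1714 510.1359]
[0.588, -0.151] [332.1977 515.3391]
```

Call:
step_arm(
  plan=[
    [0.1, 0, 0.02, 0, -0.0005, 0],
    [0.2, 0, 0, 0, 0, 0],
    [0.2, 0, 0, 0, 0, 0],
    [0.1, 0, 0, 0, 0, 0],
    [0, 0, 0, 0, 0, 0],
  ],
)

```text
t: 45.52
eef_pos: [0.5886, -0.1544, 0.1385]
tool_rot: [0.041, -0.705, 0.041, 0.707]
contact_force: [-0.2, 0.2, -0.3]
gripper_width: 0.265
```

No side load. Push on.

Call:
step_arm(
  plan=[
    [0.1, 0, 0, 0, 0, 0],
    [0.1, 0, 0, 0, 0, 0],
    [0.1, 0, 0, 0, 0, 0],
    [0.1, 0, 0, 0, 0, 0],
    [0.1, 0, 0, 0, 0, 0],
    [0.05, 0, 0, 0, 0, 0],
    [0, 0, 0, 0, 0, 0],
  ],
)

```text
t: 46.4
eef_pos: [0.5893, -0.1542, 0.1173]
tool_rot: [0.041, -0.706, 0.04, 0.706]
contact_force: [0.1, 1.2, 2.1]
gripper_width: 0.267
```

Call:
step_arm(
  plan=[
    [0.05, 0, 0, 0, 0, 0],
    [0.05, 0, 0, 0, 0, 0],
    [0.05, 0, 0, 0, 0, 0],
    [0.03, 0, 0, 0, 0, 0],
    [0, 0, 0, 0, 0, 0],
  ],
)

```text
t: 47.02
eef_pos: [0.5901, -0.1544, 0.1126]
tool_rot: [-0.041, 0.706, -0.041, -0.706]
contact_force: [-3.9, 2.6, 19.8]
gripper_width: 0.264
```

Bottomed (20 N at z 0.1126, as for black). Release and go for orange.

Call:
step_arm(
  plan=[
    [-0.04, 0, 0, 0, 0, 0],
    [0, 0, 0, 0, 0, 0],
    [0, 0, 0, 0, 0, 0],
    [0, 0, 0, 0, 0, 0],
  ],
  fingers=0.1,
)

```text
t: 47.52
eef_pos: [0.5886, -0.1547, 0.1111]
tool_rot: [0.041, -0.705, 0.041, 0.707]
contact_force: [-0.1, -0.2, 0.4]
gripper_width: 0.449
```

Call:
step_arm(
  plan=[
    [-0.5, 0, 0, 0, 0, 0],
    [-1, 0, 0, 0, 0, 0],
    [-1, 0, 0, 0, 0, 0],
    [-0.8, -0.4, 0.2, 0, 0, 0],
    [-0.2, -1, 0.4, 0, 0, 0],
    [0, -1, 0.4, 0, 0, 0],
    [0, -1, 0.4, 0, 0, 0],
    [0, -1, 0.4, 0, 0, 0],
  ],
)

```text
t: 48.52
eef_pos: [0.5372, 0.0298, 0.2516]
tool_rot: [0.041, -0.705, 0.041, 0.707]
contact_force: [-0.2, -0.5, 0.1]
gripper_width: 0.449
```

```bash
python3 - <<'E'
from h import *
o=snap('19');st()
crop('s',o['side'][0],(150,150,390,330),3.3,'c30.png')
goto(.4176,.3648,.25,-96.6)
E
```

```text
t 48.625 p [0.5365 0.0342 0.2516] w 0.44803773614987175 F [-0.4209  0.5854  0.2955] 
axes x,y,z cols:
 [[-0.0025 -0.1071 -0.9942]
 [ 0.0025 -0.9942  0.1071]
 [-1.     -0.0022  0.0027]] 
q [-0.1214  0.2355 -0.0668  1.8559  0.0146  1.0527 -1.8717]
turn units [0.0013 0.0004 0.0004] deg [0.4538 0.1567 0.1273]
shift units (final axes) [ 0.0399 -7.8676  3.903 ]
```

View pics/c30.png

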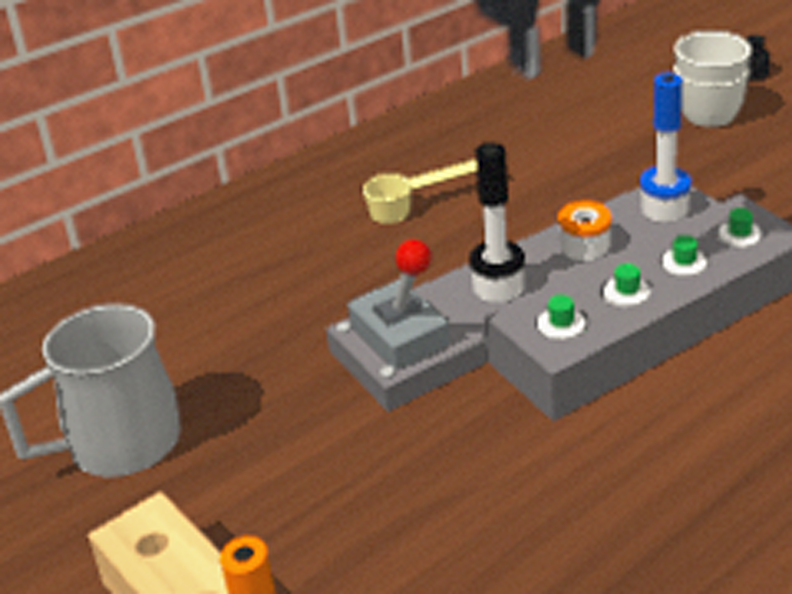

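Call:
step_arm(
  plan=[
    [0, -0.8, 0.3, 0.0012, 0, 0],
    [0, -1, 0.5, 0, 0, 0],
    [0, -1, 0.5, 0, 0, 0],
    [0, -1, 0.5, 0, 0, 0],
    [0, -1, 0.5, 0, 0, 0],
    [0, -1, 0.5, 0, 0, 0],
    [0, -1, 0.5, 0, 0, 0],
    [0, -0.9, 0.5, 0, 0, 0],
  ],
)

```text
t: 49.62
eef_pos: [0.4243, 0.3537, 0.2518]
tool_rot: [0.044, -0.705, 0.044, 0.706]
contact_force: [-0.1, -0.5, 0.1]
gripper_width: 0.447
```

Call:
step_arm(
  plan=[
    [0.3, 0, 0, 0, 0, 0],
    [0.6, 0, 0, 0, 0, 0],
    [0.6, 0, 0, 0, 0, 0],
    [0.3, 0, 0, 0, 0, 0],
    [0, 0, 0, 0, 0, 0],
  ],
)

```text
t: 50.25
eef_pos: [0.4244, 0.3517, 0.1791]
tool_rot: [0.043, -0.705, 0.044, 0.707]
contact_force: [-0.2, 0.2, 0.2]
gripper_width: 0.454
```

```bash
python3 - <<'E'
from h import *
o=snap('20');st()
crop('s',o['side'][0],(150,240,290,360),5.5,'c31.png')
goto(.4176,.3648,.1,-96.6)
E
```

```text
t 50.35 p [0.4249 0.3528 0.1805] w 0.4502091646935222 F [0.214  0.1942 0.0797] 
axes x,y,z cols:
 [[-0.0011 -0.123  -0.9924]
 [ 0.0008 -0.9924  0.123 ]
 [-1.     -0.0006  0.0012]] 
q [-0.5953  0.3468 -0.2583  1.8885  0.1076  0.9199 -2.5983]
turn units [-0.0013  0.0002  0.0001] deg [-0.4663  0.0694  0.0357]
shift units (final axes) [ 2.0131 -0.2776  0.2149]
```

View pics/c31.png

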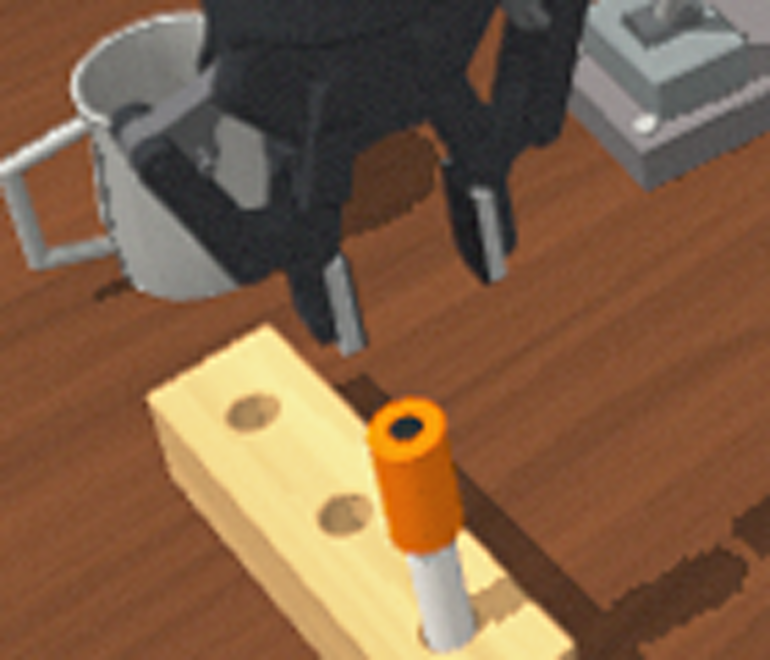

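Call:
step_arm(
  plan=[
    [0, -0.28, 0.21, -0.0013, 0, 0],
    [0.3, 0, 0, 0, 0, 0],
    [0.3, 0, 0, 0, 0, 0],
    [0, 0, 0, 0, 0, 0],
  ],
)

```text
t: 50.85
eef_pos: [0.4166, 0.3639, 0.1543]
tool_rot: [0.04, -0.705, 0.041, 0.707]
contact_force: [-1.0, -0.1, -0.7]
gripper_width: 0.45
```

```bash
python3 - <<'E'
from h import *
st();goto(.4176,.3648,.1,-96.6)
E
```

```text
t 50.85 p [0.4166 0.3639 0.1543] w 0.449799325983059 F [-0.9852 -0.0594 -0.6998] 
axes x,y,z cols:
 [[-0.0039 -0.1145 -0.9934]
 [-0.0021 -0.9934  0.1146]
 [-1.      0.0025  0.0036]] 
q [-0.6204  0.383  -0.2602  1.9059  0.1237  0.8724 -2.6283]
turn units [ 0.0001  0.0006 -0.0004] deg [ 0.0225  0.208  -0.1439]
shift units (final axes) [ 1.3579 -0.0261 -0.0211]
```

Call:
step_arm(
  plan=[
    [0.3, -0.02, -0.02, 0, 0, 0],
    [0.4, 0, 0, 0, 0, 0],
    [0.4, 0, 0, 0, 0, 0],
    [0.25, 0, 0, 0, 0, 0],
    [0, 0, 0, 0, 0, 0],
  ],
)

```text
t: 51.48
eef_pos: [0.4175, 0.3651, 0.1008]
tool_rot: [0.04, -0.705, 0.041, 0.707]
contact_force: [-0.2, 0.2, 0.7]
gripper_width: 0.449
```

Call:
step_arm(
  plan=[
    [0, 0, 0, 0, 0, 0],
    [0, 0, 0, 0, 0, 0],
    [0, 0, 0, 0, 0, 0],
    [0, 0, 0, 0, 0, 0],
  ],
  fingers=1,
)

```text
t: 51.98
eef_pos: [0.4182, 0.3658, 0.1023]
tool_rot: [0.041, -0.705, 0.04, 0.706]
contact_force: [0.2, -0.5, 1.8]
gripper_width: 0.263
```

Call:
step_arm(
  plan=[
    [-0.5, 0, 0, 0, 0, 0],
    [-0.8, 0, 0, 0, 0, 0],
    [-1, 0, 0, 0, 0, 0],
    [-1, 0, 0, 0, 0, 0],
    [-1, 0, 0, 0, 0, 0],
    [-0.3, 0, 0, 0, 0, 0],
    [0, 0, 0, 0, 0, 0],
  ],
)

```text
t: 52.85
eef_pos: [0.4185, 0.3656, 0.286]
tool_rot: [0.041, -0.706, 0.04, 0.706]
contact_force: [0.2, 0.1, -1.1]
gripper_width: 0.266
```

```bash
python3 - <<'E'
from h import *
o=snap('21');st()
crop('s',o['side'][0],(130,140,290,300),4,'c32.png')
goto(.5996,-.0650,.27,-96.6)
E
```

```text
t 52.95 p [0.4178 0.3649 0.2843] w 0.25960576897425924 F [-0.5196  0.2984 -1.4429] 
axes x,y,z cols:
 [[-0.0037 -0.1144 -0.9934]
 [-0.0017 -0.9934  0.1144]
 [-1.      0.0021  0.0035]] 
q [-0.6019  0.2497 -0.273   1.765   0.0715  1.1404 -2.5824]
turn units [ 0.0001  0.0006 -0.0003] deg [ 0.0336  0.2    -0.1201]
shift units (final axes) [ 0.3563 10.1533 -5.7498]
```

View pics/c32.png

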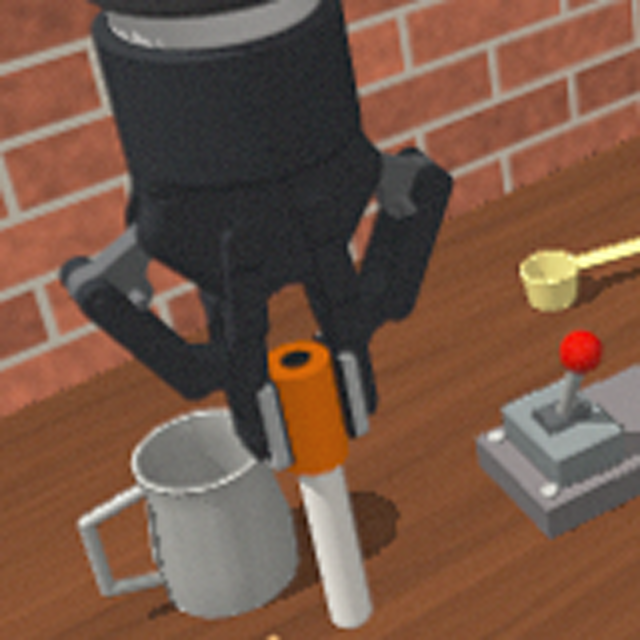

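Call:
step_arm(
  plan=[
    [0, 0.8, -0.4, 0, 0.0005, 0],
    [0, 1, -0.5, 0, 0, 0],
    [0, 1, -0.55, 0, 0, 0],
    [0, 1, -0.6, 0, 0, 0],
    [0, 1, -0.6, 0, 0, 0],
    [0, 1, -0.6, 0, 0, 0],
    [0, 1, -0.6, 0, 0, 0],
    [0, 1, -0.6, 0, 0, 0],
  ],
)

```text
t: 53.95
eef_pos: [0.5591, 0.0337, 0.2842]
tool_rot: [0.04, -0.705, 0.041, 0.707]
contact_force: [1.7, -0.2, -0.8]
gripper_width: 0.266
```

Call:
step_arm(
  plan=[
    [0, 1, -0.5, 0, 0, 0],
    [0, 0.9, -0.5, 0, 0, 0],
    [0, 0.4, -0.3, 0, 0, 0],
    [0, 0, 0, 0, 0, 0],
    [0, 0, 0, 0, 0, 0],
  ],
)

```text
t: 54.58
eef_pos: [0.6002, -0.0597, 0.2856]
tool_rot: [0.04, -0.706, 0.039, 0.706]
contact_force: [-0.2, -0.1, -0.4]
gripper_width: 0.258
```

```bash
python3 - <<'E'
from h import *
st();goto(.5996,-.0650,.163,-96.6)
E
```

```text
t 54.575 p [ 0.6002 -0.0597  0.2856] w 0.25843747097775915 F [-0.2055 -0.086  -0.402 ] 
axes x,y,z cols:
 [[ 0.     -0.1118 -0.9937]
 [ 0.001  -0.9937  0.1118]
 [-1.     -0.001   0.0001]] 
q [-0.0098  0.3137  0.0079  1.6707 -0.0038  1.1571 -1.6837]
turn units [0.0005 0.     0.0002] deg [0.1825 0.0044 0.0579]
shift units (final axes) [3.0646 0.1331 0.0004]
```

Call:
step_arm(
  plan=[
    [0.3, 0.13, 0, 0.0005, 0, 0],
    [0.7, 0, 0, 0, 0, 0],
    [0.7, 0, 0, 0, 0, 0],
    [0.7, 0, 0, 0, 0, 0],
    [0.5, 0, 0, 0, 0, 0],
    [0.1, 0, 0, 0, 0, 0],
    [0, 0, 0, 0, 0, 0],
    [0, 0, 0, 0, 0, 0],
  ],
)

```text
t: 55.58
eef_pos: [0.6008, -0.0671, 0.1672]
tool_rot: [-0.042, 0.707, -0.042, -0.705]
contact_force: [-0.1, 0.2, 0.6]
gripper_width: 0.262
```

```bash
python3 - <<'E'
from h import *
o=snap('22');st();goto(.5996,-.0650,.147,-96.6)
crop('s',o['side'][0],(285,150,375,230),8,'c33.png')
p,r=tool(); f=p+.092*r.as_matrix()[:,0]
print('foot',f,(proj('side',f)-[285,150])*8+3.5)
for q in([.5996,-.065],):print((proj('side',[*q,.055])-[285,150])*8+3.5)
E
```

```text
t 55.675 p [ 0.6008 -0.0673  0.1671] w 0.2648944380579647 F [-0.8173  0.1085 -0.5801] 
axes x,y,z cols:
 [[ 0.0029 -0.1175 -0.9931]
 [-0.0002 -0.9931  0.1175]
 [-1.     -0.0001 -0.0029]] 
q [ 0.0041  0.4268  0.0055  1.7947 -0.0026  0.9172 -1.6779]
turn units [-0.0004 -0.0005  0.    ] deg [-0.1478 -0.1662  0.0076]
shift units (final axes) [ 0.5021 -0.0532  0.0356]
foot [ 0.601  -0.0673  0.0751] [341.9036 466.3009]
[340.8141 519.2219]
```

View pics/c33.png

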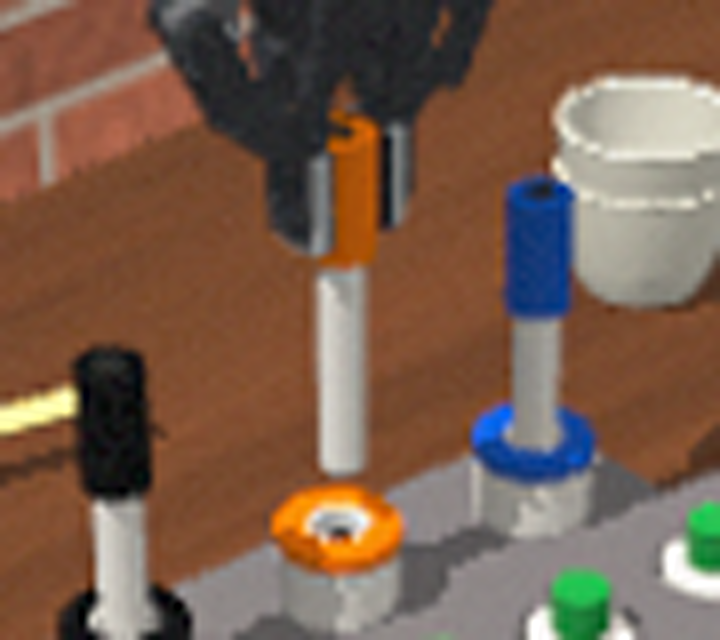

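Call:
step_arm(
  plan=[
    [0.1, -0.05, 0.03, 0, -0.0005, 0],
    [0.2, 0, 0, 0, 0, 0],
    [0.2, 0, 0, 0, 0, 0],
    [0.15, 0, 0, 0, 0, 0],
    [0, 0, 0, 0, 0, 0],
  ],
)

```text
t: 56.3
eef_pos: [0.5992, -0.0645, 0.1394]
tool_rot: [0.042, -0.705, 0.041, 0.707]
contact_force: [0.2, 1.5, -1.0]
gripper_width: 0.265
```

Call:
step_arm(
  plan=[
    [0.1, 0, 0, 0, 0, 0],
    [0.1, 0, 0, 0, 0, 0],
    [0.1, 0, 0, 0, 0, 0],
    [0.1, 0, 0, 0, 0, 0],
    [0.1, 0, 0, 0, 0, 0],
    [0.05, 0, 0, 0, 0, 0],
    [0, 0, 0, 0, 0, 0],
  ],
)

```text
t: 57.18
eef_pos: [0.5999, -0.0647, 0.1186]
tool_rot: [0.042, -0.706, 0.041, 0.706]
contact_force: [0.9, 2.2, 2.2]
gripper_width: 0.263
```

Call:
step_arm(
  plan=[
    [0.04, 0, 0, 0, 0, 0],
    [0.04, 0, 0, 0, 0, 0],
    [0, 0, 0, 0, 0, 0],
  ],
)

```text
t: 57.55
eef_pos: [0.5997, -0.0647, 0.1153]
tool_rot: [0.042, -0.706, 0.041, 0.706]
contact_force: [1.9, 3.3, 3.5]
gripper_width: 0.262
```

Call:
step_arm(
  plan=[
    [0.05, 0, 0, 0, 0, 0],
    [0.05, 0, 0, 0, 0, 0],
    [0, 0, 0, 0, 0, 0],
  ],
)

```text
t: 57.92
eef_pos: [0.6013, -0.0649, 0.1149]
tool_rot: [-0.042, 0.707, -0.041, -0.705]
contact_force: [-3.8, 3.3, 28.5]
gripper_width: 0.261
```

Call:
step_arm(
  plan=[
    [-0.05, 0, 0, 0, 0, 0],
    [0, 0, 0, 0, 0, 0],
    [0, 0, 0, 0, 0, 0],
    [0, 0, 0, 0, 0, 0],
  ],
  fingers=0.1,
)

```text
t: 58.42
eef_pos: [0.5988, -0.0654, 0.1124]
tool_rot: [0.042, -0.705, 0.042, 0.707]
contact_force: [-0.4, -0.0, -0.2]
gripper_width: 0.447
```

Call:
step_arm(
  plan=[
    [-0.5, 0, 0, 0, 0, 0],
    [-1, 0, 0, 0, 0, 0],
    [-1, 0, 0, 0, 0, 0],
    [-0.8, -0.4, 0.3, 0, 0, 0],
    [-0.2, -1, 0.6, 0, 0, 0],
    [0, -1, 0.6, 0, 0, 0],
    [0, -1, 0.5, 0, 0, 0],
    [0, -1, 0, 0, 0, 0],
  ],
)

```text
t: 59.42
eef_pos: [0.5393, 0.1203, 0.2531]
tool_rot: [0.041, -0.705, 0.041, 0.707]
contact_force: [0.1, -0.3, 0.5]
gripper_width: 0.451
```

Call:
step_arm(
  plan=[
    [0, -0.2, 0, 0, 0, 0],
    [0, 0, 0, 0, 0, 0],
    [0, 0, 0, 0, 0, 0],
  ],
  fingers=1,
)

```text
t: 59.8
eef_pos: [0.5418, 0.1251, 0.2529]
tool_rot: [0.042, -0.705, 0.043, 0.707]
contact_force: [-0.9, 0.3, 1.2]
gripper_width: 0.004
```

```bash
python3 - <<'E'
from h import *
o=snap('23');st();goto(.541,.1245,.10,-96.6)
crop('s',o['side'][0],(220,130,400,280),4.4,'c34.png')
crop('s',o['top'][0],(240,170,390,270),5,'c35.png')
E
```

```text
t 59.9 p [0.5418 0.1254 0.253 ] w 0.0005812455285075213 F [0.0928 0.6517 0.4292] 
axes x,y,z cols:
 [[-0.002  -0.1198 -0.9928]
 [-0.0004 -0.9928  0.1198]
 [-1.      0.0006  0.002 ]] 
q [-0.266   0.2659 -0.0886  1.8122  0.0262  1.0667 -2.0551]
turn units [-0.0008  0.0003 -0.0001] deg [-0.2834  0.1123 -0.0349]
shift units (final axes) [3.8253 0.0235 0.0169]
```

View pics/c34.png

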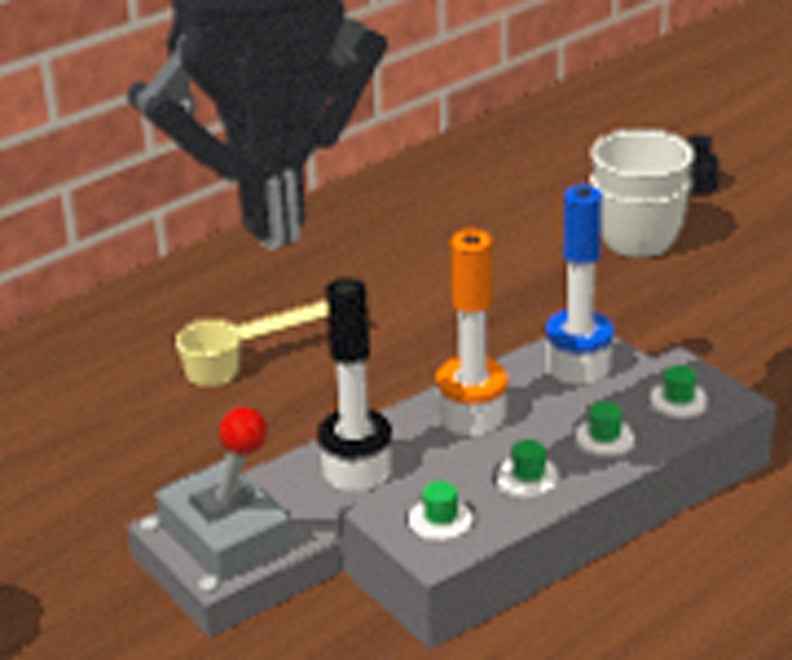

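View pics/c35.png

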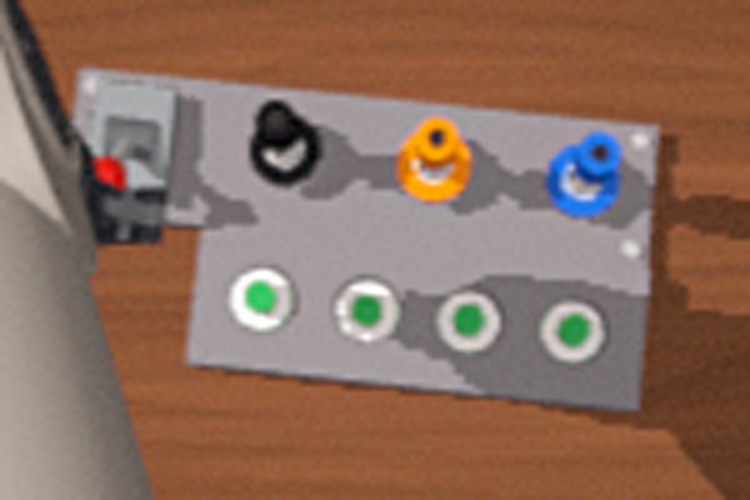

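Call:
step_arm(
  plan=[
    [0.4, 0.02, 0.1, 0, 0, 0],
    [0.8, 0, 0, 0, 0, 0],
    [0.9, 0, 0, 0, 0, 0],
    [0.8, 0, 0, 0, 0, 0],
    [0.6, 0, 0, 0, 0, 0],
    [0.3, 0, 0, 0, 0, 0],
    [0, 0, 0, 0, 0, 0],
    [0, 0, 0, 0, 0, 0],
  ],
)

```text
t: 60.9
eef_pos: [0.5379, 0.1268, 0.1019]
tool_rot: [0.042, -0.706, 0.041, 0.706]
contact_force: [0.2, -0.1, 0.3]
gripper_width: 0.001
```

```bash
python3 - <<'E'
from h import *
o=snap('24');st();goto(.541,.1245,.10,-96.6)
crop('s',o['side'][0],(220,170,320,270),6,'c36.png')
E
```

```text
t 61.0 p [0.538  0.1269 0.1021] w -0.0031139216594291445 F [-0.4989  0.8183  0.781 ] 
axes x,y,z cols:
 [[ 0.     -0.1176 -0.9931]
 [ 0.0008 -0.9931  0.1176]
 [-1.     -0.0008  0.0001]] 
q [-0.2737  0.4406 -0.0884  1.9566  0.0544  0.7463 -2.0822]
turn units [-0.0004  0.      0.0001] deg [-0.1526  0.0052  0.0451]
shift units (final axes) [ 0.0527  0.0504 -0.0814]
```

View pics/c36.png

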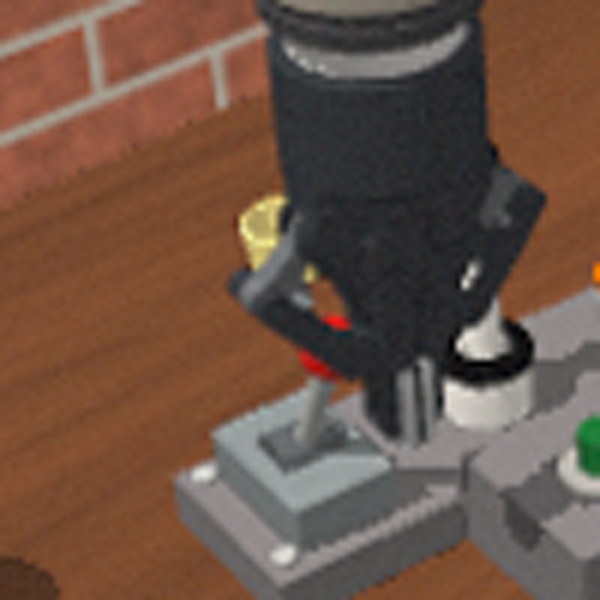

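```bash
python3 - <<'E'
from h import *
for n,p in [('tcp',[.538,.1269,.102]),('ball0',[.5798,.1242,.115]),('ballmeas',[.5859,.1251,.115])]: print(n,(proj('side',p)-[220,170])*6+2.5,(proj('top',p)))
# ball from initial side c5 crop (150,188)
u,v=(150.5)/5-.5+245,188.5/5-.5+190
for z in(.113,.115,.118):print(onz('side',u,v,z))
print((u-220)*6,(v-170)*6)
for n in('side','top'):
    im=cv2.imread(f'pics/{n}0.png').astype(int); m=(im[...,2]>150)&(im[...,1]<60)&(im[...,0]<60); v,u=np.nonzero(m); m2=(u>240)&(u<300)&(v>180)&(v<250); print(n,u[m2].mean(),v[m2].mean(),m2.sum())
    print(onz(n,u[m2].mean(),v[m2].mean(),.115))
E
```

```text
tcp [405.3145 431.8258] [260.4278 222.2662]
ball0 [339.8041 356.5442] [260.8662 207.2102]
ballmeas [328.3114 351.1389] [260.575 205.102]
[0.5906 0.1207 0.113 ]
[0.5883 0.1223 0.115 ]
[0.5848 0.1247 0.118 ]
327.60000000000014 343.19999999999993
side 274.17808219178085 226.68493150684932 73
[0.5906 0.1217 0.115 ]
top 260.77777777777777 205.0888888888889 45
[0.5859 0.1245 0.115 ]
```

Call:
step_arm(
  plan=[
    [0, 0, -0.2, 0, 0, 0],
    [0, 0, -0.25, 0, 0, 0],
    [0, 0, -0.25, 0, 0, 0],
    [0, 0, -0.25, 0, 0, 0],
    [0, 0, -0.25, 0, 0, 0],
    [0, 0, -0.25, 0, 0, 0],
    [0, 0, -0.25, 0, 0, 0],
    [0, 0, -0.2, 0, 0, 0],
  ],
)

```text
t: 62.0
eef_pos: [0.6134, 0.1176, 0.1009]
tool_rot: [0.042, -0.705, 0.042, 0.707]
contact_force: [-0.5, 0.3, 0.7]
gripper_width: -0.002
```

```bash
python3 - <<'E'
from h import *
o=snap('25');st()
crop('s',o['side'][0],(220,170,320,270),6,'c37.png')
E
```

```text
t 62.1 p [0.6138 0.1174 0.1009] w 0.0008896247787726774 F [-0.2846  0.3805  0.2756] 
axes x,y,z cols:
 [[-0.001  -0.1181 -0.993 ]
 [ 0.0002 -0.993   0.1181]
 [-1.     -0.      0.001 ]] 
q [-0.2331  0.5408 -0.0748  1.783   0.052   0.8207 -2.0219]
```

View pics/c37.png

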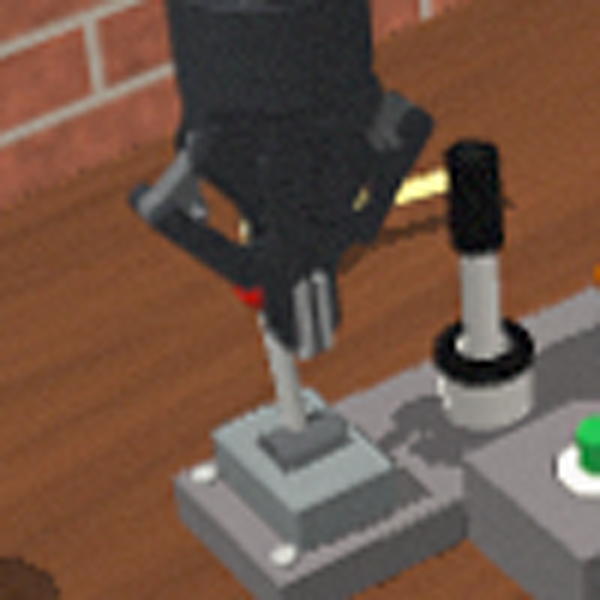

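Lever is being carried across; continue until the stop shows in the force.

Call:
step_arm(
  plan=[
    [0, 0, -0.2, 0, 0, 0],
    [0, 0, -0.15, 0, 0, 0],
    [0, 0, -0.1, 0, 0, 0],
    [0, 0, 0, 0, 0, 0],
  ],
)

```text
t: 62.6
eef_pos: [0.6311, 0.1155, 0.1009]
tool_rot: [0.042, -0.705, 0.042, 0.706]
contact_force: [-0.7, -0.4, -0.8]
gripper_width: 0.003
```

Call:
step_arm(
  plan=[
    [0, 0, -0.06, 0, 0, 0],
    [0, 0, -0.06, 0, 0, 0],
    [0, 0, 0, 0, 0, 0],
  ],
)

```text
t: 62.98
eef_pos: [0.6338, 0.1153, 0.1007]
tool_rot: [0.041, -0.704, 0.042, 0.708]
contact_force: [-5.4, 0.5, 3.0]
gripper_width: 0.005
```

Call:
step_arm(
  plan=[
    [0, 0, -0.06, 0, 0, 0],
    [0, 0, -0.04, 0, 0, 0],
    [0, 0, 0, 0, 0, 0],
  ],
)

```text
t: 63.35
eef_pos: [0.6342, 0.1153, 0.1005]
tool_rot: [0.041, -0.702, 0.042, 0.71]
contact_force: [-16.7, 0.0, 10.9]
gripper_width: -0.003
```

Call:
step_arm(
  plan=[
    [0, 0, 0.3, 0, 0, 0],
    [0, 0, 0.5, 0, 0, 0],
    [-0.3, 0, 0.6, 0, 0, 0],
    [-1, 0, 0.3, 0, 0, 0],
    [-1, 0, 0.5, 0, 0, 0],
    [-1, -0.3, 1, 0, 0, 0],
    [-0.5, -0.5, 1, 0, 0, 0],
    [0, 0, 0, 0, 0, 0],
  ],
)

```text
t: 64.35
eef_pos: [0.4756, 0.1689, 0.2556]
tool_rot: [-0.041, 0.707, -0.039, -0.705]
contact_force: [0.5, -0.0, -1.1]
gripper_width: -0.001
```

Call:
step_arm(
  plan=[
    [0, -1, 0.1, 0, 0, 0],
    [0, -1, 0, 0, 0, 0],
    [0, -1, 0, 0, 0, 0],
    [0, -1, 0, 0, 0, 0],
    [0, 0, 0, 0, 0, 0],
  ],
)

```text
t: 64.97
eef_pos: [0.4914, 0.3286, 0.2524]
tool_rot: [0.041, -0.705, 0.04, 0.707]
contact_force: [0.1, -0.2, -0.5]
gripper_width: -0.002
```

```bash
python3 - <<'E'
from h import *
o=snap('26');st()
crop('s',o['side'][0],(220,130,420,280),4,'c38.png')
crop('s',o['top'][0],(240,130,480,280),3.3,'c39.png')
E
```

```text
t 65.075 p [0.492  0.3246 0.2524] w 0.00011976951391051606 F [-0.8933 -0.024  -0.0158] 
axes x,y,z cols:
 [[-0.0021 -0.118  -0.993 ]
 [-0.0009 -0.993   0.118 ]
 [-1.      0.0011  0.002 ]] 
q [-0.5347  0.3282 -0.1944  1.7304  0.0694  1.092  -2.4402]
```

View pics/c38.png

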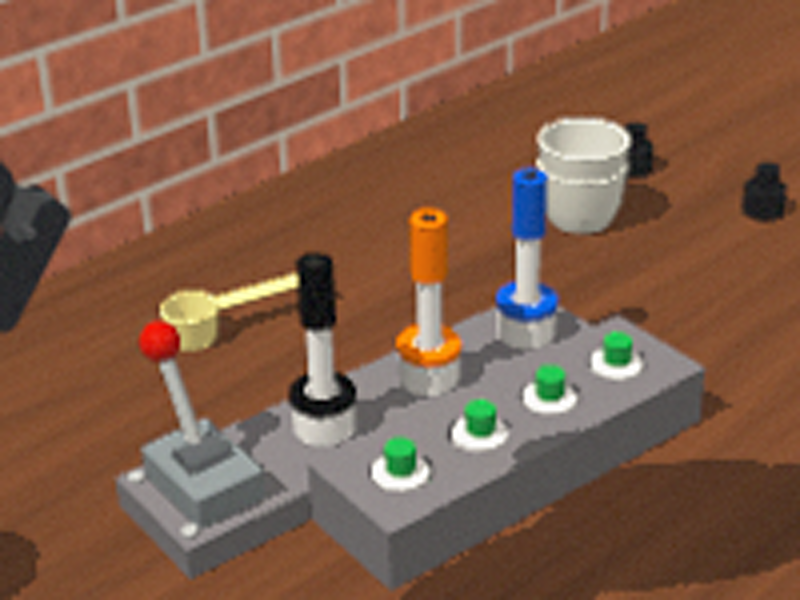

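View pics/c39.png

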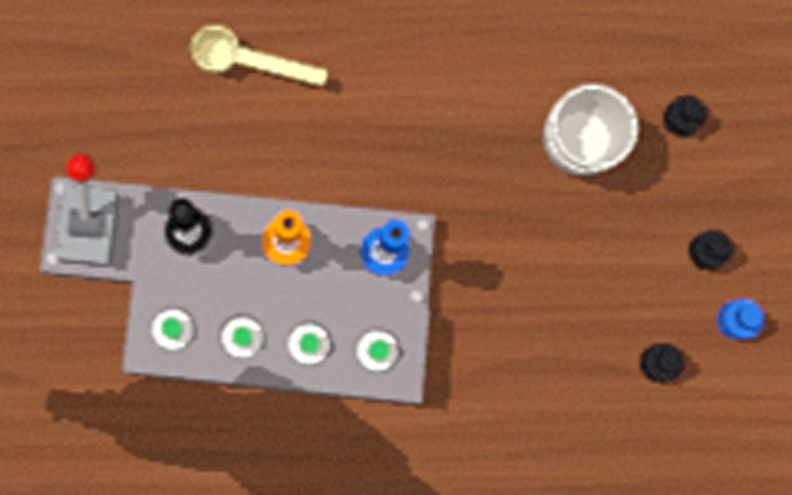

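```bash
python3 - <<'E'
from h import *
im=cv2.imread('pics/top26.png').astype(int); m=(im[...,2]>150)&(im[...,1]<60)&(im[...,0]<60); v,u=np.nonzero(m); k=(u>240)&(u<300)&(v>150)&(v<250)
print('ball',onz('top',u[k].mean(),v[k].mean(),.115),'exp .656 .1154')
P=cloud('side',np.load('pics/side26.npy'));Q=cloud('top',np.load('pics/top26.npy'))
for n,c in [('blue',(.5895,-.1546)),('orange',(.5996,-.065)),('black',(.61,.0243))]:
  for A in(P,Q):
    q=A[(np.hypot(A[...,0]-c[0],A[...,1]-c[1])<.018)&(A[...,2]>.12)]; print(n,len(q),'top z',np.percentile(q[:,2],[50,90,97]))
for y in(-93,-31,31,93):
  c=man(-45,y)
  for A in(P,Q):
    q=A[(np.hypot(A[...,0]-c[0],A[...,1]-c[1])<.012)]; print(y,'knob z',np.percentile(q[:,2],[50,90]))
E
```

```text
ball [0.658 0.116 0.115] exp .656 .1154
blue 109 top z [0.1422 0.1521 0.1529]
blue 73 top z [0.1535 0.1568 0.1583]
orange 117 top z [0.1412 0.1518 0.1522]
orange 68 top z [0.1535 0.1563 0.1578]
black 132 top z [0.141  0.1519 0.1533]
black 72 top z [0.154  0.1565 0.1586]
-93 knob z [0.0576 0.0644]
-93 knob z [0.0637 0.0681]
-31 knob z [0.0568 0.064 ]
-31 knob z [0.0642 0.0672]
31 knob z [0.0567 0.0642]
31 knob z [0.0645 0.0682]
93 knob z [0.0578 0.0635]
93 knob z [0.0645 0.0686]
```

All checks match (tube tops about 153 mm, knobs about 65 mm, ball at the open stop). Handing in.

```bash
python3 -c "
from station import bot
print(bot.hand_in())"
```

```text
the job is handed in; nothing more can be done
None
```

The job is done and handed in at about 65 s, in the order asked. All four green-knobbed cartridges are in bores 1–4. The black, blue and orange tubes are in the collets of their own colour, and the red lever is pushed over to its open stop.

**Last checks, from both cameras:**
- **Tubes:** tops read 152–153 mm in the side camera (153 mm expected when fully home); the top camera read a few mm higher. While pushing, each tube stopped on a firm floor at 20–28 N.
- **Cartridges:** knob tops read about 64 mm in the side camera and up to 68 mm in the top camera (65 mm expected).
- **Lever:** the red ball measured (0.658, 0.116) m against the expected (0.656, 0.115) m for fully open, and it pushed back with about 17 N at the stop.
- **Left alone:** I never touched the cups, jug, scoop or the black and blue look-alikes. In the last pictures the cups, scoop and look-alikes look unmoved. The jug was outside the last crops, and was last seen in place before the orange tube went in.

**What disagreed:** the two cameras differed by 2–4 mm at the manifold. I settled this by watching the held part against the bore or collet and by feeling side forces. The black tube met about 6 N of side load at the collet mouth, so I shifted it about 3 mm and it then went in freely. I saw no cartridge knocked aside.

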